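# Put the staining ware to dry

### The arm

A 7-joint arm with a two-finger parallel gripper is mounted at the origin on the work surface. World frame = base frame: x ahead of the robot, y to its left, z up, the work surface at z = 0. Lengths are in m, angles in rad, forces in N, time in s.
With the tool pointing down it reaches from about 0.425 to 0.825 m from the base axis. Payload 3.6 kg.
Tool frame: the origin (TCP) lies midway between the tips of the shut fingers; the grasp point (between the pads) lies 19 mm behind it; z points along the fingers, y is the line along which they close (so a half turn about z gives the same grasp; the last joint's range is limited). The gripper opens to 85 mm and grips with 20 to 120 N. Pads are 22 mm wide; open, the fingers measure 114 mm over their backs; the gripper's body (76 mm by 85 mm) begins 54 mm behind the grasp point. The pads swing forward as they close: fully open they stand 13 mm farther back than shut.
Start: joints at [1.3, 0.615, -0.013, 1.423, 0.008, 1.103, -0.04], TCP at [0.157, -0.631, 0.203] pointing down, gripper open.
Joint ranges: [-3.12, 3.12], [-0.3, 2.06], [-1.34, 1.32], [0.26, 2.42], [-1.36, 4.5], [0.01, 1.98], [-2.84, 2.84]. Speed limits (rad/s): [2.79, 2.79, 3.14, 3.14, 3.14, 3.14, 3.14].

### API

Orientations are given as a 3x3 rotation matrix whose columns are the frame's x, y, z axes.
In Python, from station import arm, imaging gives the robot as it stands.
- The arm moves only by the shell command python3 -m handwheel 'ROWS' [FORCE]. ROWS is JSON, a list of rows, each a list of 5 numbers: the opening, from -1 (shut) to 1 (fully open), then the shift along the tool's x, y, z in cm, then the turn about the tool's z in rad. In form: [[grip, x, y, z, turn], ...]. A call has 1 to 10 rows; each row is the pose to reach, as a shift and turn from the pose commanded when the call began, along the tool's axes at that moment; what a row does not reach only later rows make up. A row lasts 1/8 s, in which the tool goes at most 62.5 mm and 10.7 degrees, less where a joint would pass 70% of its speed; a pose out of reach is approached as far as the arm can. A call with a gripper value outside its range is refused whole. The fingers move at their own pace and stop on an object; FORCE is the grip in N (left out, the last holds). Time passes only in rows, so rows that repeat a pose let the fingers close. It gives the time, the measured TCP pose, the force, the opening and the grip force at its end, in the units of the state.
- arm.sense(): the state, without advancing time (a new reading comes with each control period).
- imaging.camera(name): name is "side" or "top"; returns a dict with "pixels" (384x512x3 uint8, red, green, blue), "fov_y" (degrees; the focal length in pixels is half the picture's height over the tangent of half this angle, whatever the lens; pixels are square), "cx", "cy" (the principal point, pixels), "T" (4x4, takes a point from camera to world coordinates). Camera axes: x right, y down, z forward; pixel columns grow to the right and rows downward; lengths in m; the calibration is good to about 2 mm. A picture is of the moment at which its call begins. There is no depth.
- arm.finish_job(): hands the job in; it is judged then, once.
The state is a dict: "time_s": time; "q": joint angles; "joint_vel": joint speeds; "joint_torque": joint torques, N m; "tcp_pos": TCP position; "orientation": TCP orientation; "contact_force": force on the tool from outside, world axes, zero at the start; "torque": the same for the moment, N m; "finger_gap": finger opening in m; "grasp_force": force on a finger pad.
Only numpy, scipy, OpenCV 4.12 (cv2) and the standard library are available. Lean on these libraries where they do the work, as an engineer would, in place of code of your own. Each camera call takes 0.05 s, during which the arm holds its last target. There are 200 camera calls.

### The job

Clear the draining station after the staining run: lift every washed jar off the sloping draining board and set it upside down over a free peg of the warm-air dryer, its rim down on the deck, and lift every slide rack off the drip stand's hooks and stand it upright on the slide warmer, fully on the plate. When all of them are in place, flip the dryer's toggle switch over to on; leave the jars already on the dryer and the other things on the bench where they are.

Things in the scene. Friction and masses are not known exactly. Their poses are not given: they have to be found in the camera images.
- jarA: blue plastic staining jar: open round beaker, 60 mm outside diameter, 115 mm long, wall 4 mm, base 6 mm, 110 g. Origin at the centre of its open mouth, z running from there to the closed base. At the start it hangs on a sloping peg of the draining board by its inside wall, rim against the panel, base to the robot (z 35 degrees above level); 2 or 3 jars. None if absent
- jarB: green plastic staining jar: open round beaker, 60 mm outside diameter, 115 mm long, wall 4 mm, base 6 mm, 110 g. Origin at the centre of its open mouth, z running from there to the closed base. Starts like jarA. None if absent
- jarC: yellow plastic staining jar: open round beaker, 60 mm outside diameter, 115 mm long, wall 4 mm, base 6 mm, 110 g. Origin at the centre of its open mouth, z running from there to the closed base. Starts like jarA. None if absent
- rackA: red slide rack full of slides, 200 g, foot 84 (x) by 88 mm (y), slide tops 32 mm up. Origin at the centre of its underside, z up. Its steel handle is a level round bar 10 mm thick along y, 110 mm above the underside, clear for 70 mm between its uprights. At the start the bar hangs in a pair of prongs of the drip stand. 1 or 2 racks; None if absent
- rackB: grey slide rack full of slides, 200 g, foot 84 (x) by 88 mm (y), slide tops 32 mm up. Origin at the centre of its underside, z up. Its steel handle is a level round bar 10 mm thick along y, 110 mm above the underside, clear for 70 mm between its uprights. At the start the bar hangs in a pair of prongs of the drip stand. 1 or 2 racks; None if absent
- dryjar1: dry white staining jar, same size and frame, already upside down over a dryer peg; leave it; 1 or 2 of these, None if absent
- dryjar2: dry white staining jar, same size and frame, already upside down over a dryer peg; leave it; 1 or 2 of these, None if absent
- board: white draining board leaning back on a low foot, 330 mm wide, top edge 200 mm up, its front to its -x. Three blue pegs (14 mm thick, 90 mm long, 110 mm apart along y) stand square to the panel, rising 35 degrees towards -x, roots 129 mm up. A jar comes off along its peg, 90 mm of travel, after lifting it 5 mm. Origin at the foot
- dryer: warm-air glassware dryer: steel case 215 (x) by 310 mm (y), deck 80 mm high, five upright air pegs 20 mm thick, 91 mm high, 105 mm apart (three in the far row, two in the near row, a switch in the sixth place). A jar over a peg stands with its rim on the deck, with 16 mm play all round. Origin under the middle of the case
- dryer_peg0 (a point): centre of the top of dryer peg 0, 171 mm above the table: far row, behind the switch
- dryer_peg1 (a point): centre of the top of dryer peg 1, 171 mm above the table: far row, middle
- dryer_peg2 (a point): centre of the top of dryer peg 2, 171 mm above the table: far row, right end
- dryer_peg3 (a point): centre of the top of dryer peg 3, 171 mm above the table: near row, middle
- dryer_peg4 (a point): centre of the top of dryer peg 4, 171 mm above the table: near row, right end
- switch (a joint): the dryer's toggle lever, in rad: 0 = off (leaning to the dryer's -x, the robot side), 1.0 = on (leaning to the dryer's +x); stays where it is left, moves with a push of 2 N or so
- switch_tip (a point): centre of the 26 mm red ball on the 55 mm lever; it starts about 150 mm above the table, and moves 53 mm along the dryer's +x from off to on
- stand: drip stand: steel rail 205 mm up between posts 236 mm apart, on a tray. Two pairs of 6 mm prongs reach 88 mm out to its -x, V's dipping to 175 mm, 70 mm in front of the rail, tips 26 mm above the dip, 56 mm apart along y in a pair. A rack's bar lies in two V's: lift it 40 mm (over 60 mm the slides meet the prongs), then draw it out to -x. Origin at the foot under the rail
- warmer: slide warmer: flat black hot plate 210 mm (x) by 160 mm (y) on a grey case, top 45 mm high, room for two racks one behind the other. Origin under its middle
- reagent: amber reagent bottle, 56 mm across, 130 mm high, upright; origin at its foot
- washbottle: white bottle with a red cap, 60 mm across, 150 mm high, upright; origin at its foot
- slidebox: green slide box 85 x 100 x 30 mm
- petri: closed Petri dish, 90 mm across, 18 mm high
- coverslips: cardboard box 60 x 60 x 25 mm

How it is judged:
On the way, in this order (a step that is already met when the one before it is completed fails the run):
1. every washed jar stands upside down over a dryer peg and every slide rack stands on the slide warmer (angle between each of jarA, jarB, jarC's own z axis and vertical below 0.14 rad and z of jarA in the frame of dryer between 0.075 and 0.086 m and (horizontal distance between jarA and dryer_peg0 below 0.022 m or horizontal distance between jarA and dryer_peg1 below 0.022 m or horizontal distance between jarA and dryer_peg2 below 0.022 m or horizontal distance between jarA and dryer_peg3 below 0.022 m or horizontal distance between jarA and dryer_peg4 below 0.022 m) and linear speed of each of jarA, jarB, jarC, rackA, rackB below 0.05 m/s and z of jarB in the frame of dryer between 0.075 and 0.086 m and (horizontal distance between jarB and dryer_peg0 below 0.022 m or horizontal distance between jarB and dryer_peg1 below 0.022 m or horizontal distance between jarB and dryer_peg2 below 0.022 m or horizontal distance between jarB and dryer_peg3 below 0.022 m or horizontal distance between jarB and dryer_peg4 below 0.022 m) and z of jarC in the frame of dryer between 0.075 and 0.086 m and (horizontal distance between jarC and dryer_peg0 below 0.022 m or horizontal distance between jarC and dryer_peg1 below 0.022 m or horizontal distance between jarC and dryer_peg2 below 0.022 m or horizontal distance between jarC and dryer_peg3 below 0.022 m or horizontal distance between jarC and dryer_peg4 below 0.022 m) and angle between each of rackA, rackB's own z axis and vertical below 0.08 rad and z of rackA in the frame of warmer between 0.04 and 0.051 m and x of rackA in the frame of warmer between -0.067 and 0.067 m and y of rackA in the frame of warmer between -0.04 and 0.04 m and z of rackB in the frame of warmer between 0.04 and 0.051 m and x of rackB in the frame of warmer between -0.067 and 0.067 m and y of rackB in the frame of warmer between -0.04 and 0.04 m), for 0.2 s.
2. the dryer's switch is on (value of joint switch above 0.8 rad), for 0.2 s.
At the end, for the whole second after the job is handed in: Each washed jar upside down over a dryer peg (within 8 degrees, mouth centre within 22 mm of the peg's axis, rim within 6 mm of the deck), each slide rack upright (within 4.5 degrees) on the warmer, its centre within 67 mm (x) and 40 mm (y) of the plate's, all at rest; switch past 0.8 rad (all of step 1 and value of joint switch above 0.8 rad); the robot touches nothing.
It fails at once if a jar that was already on the dryer is displaced by more than 50 mm (distance of any of dryjar1, dryjar2 from where it was at the start of the episode above 0.05 m).
It fails at once if another thing on the bench is pushed more than 40 mm or knocked over (distance of any of reagent, washbottle, slidebox, petri, coverslips from where it was at the start of the episode above 0.04 m or angle between any of reagent, washbottle, slidebox, petri, coverslips's own z axis and vertical above 0.6 rad).
Of jarA, jarB, jarC only 2 to 3 are there at a start; the rules pass over those that are not, and their reading is None.
Of rackA, rackB only 1 to 2 are there at a start; the rules pass over those that are not, and their reading is None.
Of dryjar1, dryjar2 only 1 to 2 are there at a start; the rules pass over those that are not, and their reading is None.
At some moment in a run one of jarA, jarB, jarC, rackA, rackB may be knocked a few centimetres aside while the robot is not near it.
It also fails if it takes over 210 s, if anything falls off the work surface, if the arm or the gripper's body presses on something with over 40 N, if the wrist force passes 120 N, or if a joint passes its speed limit or range.

## Working session

There is one attempt and no reset: what is moved stays moved. The work goes in short steps, Python scripts to look and compute and a shell command to move; the robot and the scene stay as the last step left them, time stands still between calls to the robot, and variables do not carry over. Pictures are saved under pics/ and viewed, at most 14 in all, crops included, and the job is handed in when it is done.

```bash
ls; mkdir -p pics
python3 - <<'E'
from station import arm, imaging
import cv2, numpy as np
for n in ("side","top"):
    c=imaging.camera(n)
    cv2.imwrite(f"pics/{n}0.png",cv2.cvtColor(c["pixels"],cv2.COLOR_RGB2BGR))
    print(n,c["fov_y"],c["cx"],c["cy"],np.round(c["T"],3).tolist())
s=arm.sense(); print(s["tcp_pos"],np.round(s["orientation"],3).tolist(),s["finger_gap"],s["time_s"])
E
```

```text
pics
side 57.85878211955406 257.1151381297184 196.05247610689509 [[-0.96, -0.167, 0.224, 0.277], [-0.279, 0.52, -0.807, 0.887], [0.019, -0.838, -0.546, 0.737], [0.0, 0.0, 0.0, 1.0]]
top 44.77104027578682 260.7910372345304 192.53311744839417 [[0.0, -0.985, 0.175, 0.345], [-1.0, -0.002, -0.011, -0.004], [0.011, -0.175, -0.984, 1.336], [0.0, 0.0, 0.0, 1.0]]
[ 0.15672745 -0.63001725  0.20221821] [[0.97, 0.241, -0.001], [0.241, -0.97, 0.002], [-0.0, -0.002, -1.0]] 0.08563186553713575 0.1
```

View pics/side0.png

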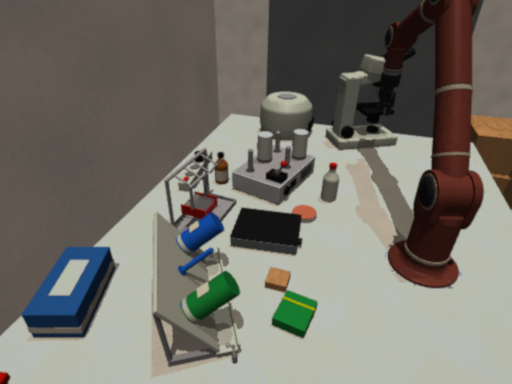

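View pics/top0.png

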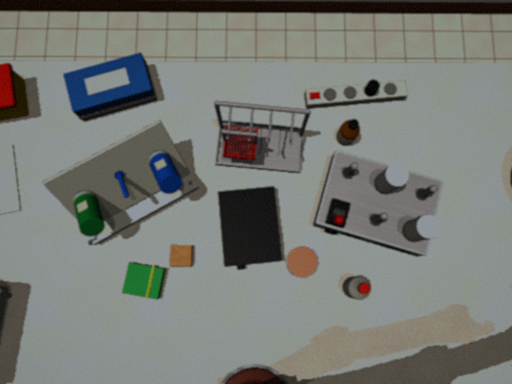

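```bash
cat > h.py <<'E'
from station import arm, imaging
import cv2, numpy as np
def grab():
    return {n:imaging.camera(n) for n in ("side","top")}
def ray(c,u,v):
    f=192/np.tan(np.radians(c["fov_y"]/2)); T=np.array(c["T"])
    d=T[:3,:3]@np.array([(u-c["cx"])/f,(v-c["cy"])/f,1.]); return T[:3,3],d/np.linalg.norm(d)
def plane(c,p,z):
    o,d=ray(c,*p); return o+d*(z-o[2])/d[2]
def tri(C,ps,pt):
    o1,d1=ray(C["side"],*ps); o2,d2=ray(C["top"],*pt)
    s=np.linalg.lstsq(np.c_[d1,-d2],o2-o1,rcond=None)[0]
    a,b=o1+s[0]*d1,o2+s[1]*d2; return (a+b)/2,np.linalg.norm(a-b)
def proj(c,P):
    f=192/np.tan(np.radians(c["fov_y"]/2)); T=np.array(c["T"])
    q=T[:3,:3].T@(np.array(P)-T[:3,3]); return np.array([c["cx"]+f*q[0]/q[2],c["cy"]+f*q[1]/q[2]])
H=dict(green=(50,85),blue=(100,130),red=(172,188),yellow=(22,34),orange=(3,12))
def blobs(c,col,smin=120,vmin=40,amin=15):
    h=cv2.cvtColor(c["pixels"],cv2.COLOR_RGB2HSV).astype(int); a,b=H[col]
    hh=h[...,0]
    m=((hh>=a)&(hh<=b))|((hh+180>=a)&(hh+180<=b))
    m=(m&(h[...,1]>=smin)&(h[...,2]>=vmin)).astype(np.uint8)
    k,L,st,ce=cv2.connectedComponentsWithStats(m)
    r=[]
    for i in range(1,k):
        if st[i,4]>=amin:
            pts=np.argwhere(L==i)[:,::-1].astype(np.float32); rc=cv2.minAreaRect(pts)
            r.append((int(st[i,4]),np.round(ce[i],1),rc,pts))
    return sorted(r,key=lambda t:-t[0])
E
python3 - <<'E'
from h import *
C=grab()
for n in C:
    for col in H:
        for a,ce,rc,_ in blobs(C[n],col)[:7]:
            print(n,col,a,ce,[np.round(x,1).tolist() for x in rc])
t=C["top"]["pixels"];s=C["side"]["pixels"]
A=cv2.resize(t[100:255,30:215],None,fx=3,fy=3,interpolation=2)   #465x555
B=cv2.resize(s[195:370,140:250],None,fx=2.2,fy=2.2,interpolation=2)
M=np.zeros((470,800,3),np.uint8);M[:465,:555]=A;M[:B.shape[0],556:556+B.shape[1]]=B[:,:244]
cv2.imwrite("pics/board.png",cv2.convertScaleAbs(M[...,::-1],alpha=1.3))
A=cv2.resize(t[90:270,205:445],None,fx=3.3,fy=3.3,interpolation=2)
cv2.imwrite("pics/dr.png",cv2.convertScaleAbs(A[...,::-1],alpha=1.4))
A=cv2.resize(s[120:260,155:355],None,fx=4,fy=4,interpolation=2)
cv2.imwrite("pics/dr2.png",cv2.convertScaleAbs(A[...,::-1],alpha=1.3))
E
```

```text
side green 1198 [213.1 295.2] [[212.0, 295.0], [26.1, 53.3], 56.3]
side green 954 [292.2 317.4] [[291.8, 316.9], [35.3, 28.1], 23.2]
side green 205 [300.8 298.7] [[300.7, 298.7], [32.7, 6.3], 20.6]
side blue 3182 [ 64.2 290.5] [[64.6, 285.1], [56.9, 102.7], 22.3]
side blue 808 [202.  231.7] [[201.4, 231.4], [21.8, 42.4], 54.2]
side blue 224 [194.4 260.9] [[194.9, 259.2], [9.4, 39.5], 51.1]
side blue 103 [ 58.4 334.5] [[58.0, 335.0], [2.0, 50.0], 90.0]
side red 2594 [455.9  41.8] [[456.2, 42.3], [35.7, 87.5], 4.3]
side red 2018 [453.7 120.9] [[453.4, 120.6], [34.0, 63.6], 1.2]
side red 1964 [456.5 181.4] [[456.5, 180.5], [51.0, 51.0], 90.0]
side red 1360 [422.  270.2] [[421.3, 268.3], [72.1, 30.5], 18.1]
side red 1097 [441.8 237.5] [[441.9, 237.0], [25.8, 54.6], 24.0]
side red 313 [199.4 208.4] [[200.5, 207.1], [19.0, 37.2], 67.1]
side red 241 [304.2 211.8] [[304.0, 211.5], [13.0, 22.0], 90.0]
side yellow 62 [298.5 303.2] [[298.3, 303.2], [34.2, 2.0], 21.2]
side orange 2592 [455.9  41.8] [[456.1, 42.8], [35.7, 88.5], 4.3]
side orange 2038 [453.9 120.9] [[454.2, 121.3], [35.2, 66.3], 4
[... 648 characters left out ...]
22.8], 63.4]
top blue 152 [121.6 182.4] [[121.2, 183.8], [26.4, 8.7], 76.0]
top red 693 [239.6 147.8] [[239.5, 147.4], [33.1, 23.6], 5.2]
top red 564 [ 6.  86.8] [[7.0, 85.5], [45.0, 14.0], 90.0]
top red 469 [250.6 376.1] [[249.6, 375.6], [13.6, 48.6], 82.9]
top red 112 [363.8 288.1] [[363.5, 288.5], [11.0, 11.0], 90.0]
top red 90 [338.8 219.4] [[339.0, 219.5], [9.0, 10.0], 90.0]
top red 60 [314.4  95. ] [[314.5, 95.0], [6.0, 9.0], 90.0]
top red 39 [238.7 127.8] [[239.4, 128.4], [17.5, 3.3], 11.3]
top orange 668 [302.  261.4] [[302.0, 261.5], [29.0, 28.0], 90.0]
top orange 404 [250.1 376.2] [[249.6, 375.5], [13.3, 48.6], 83.3]
top orange 125 [348.6 130.4] [[349.5, 129.0], [16.0, 17.0], 90.0]
```

View pics/board.png

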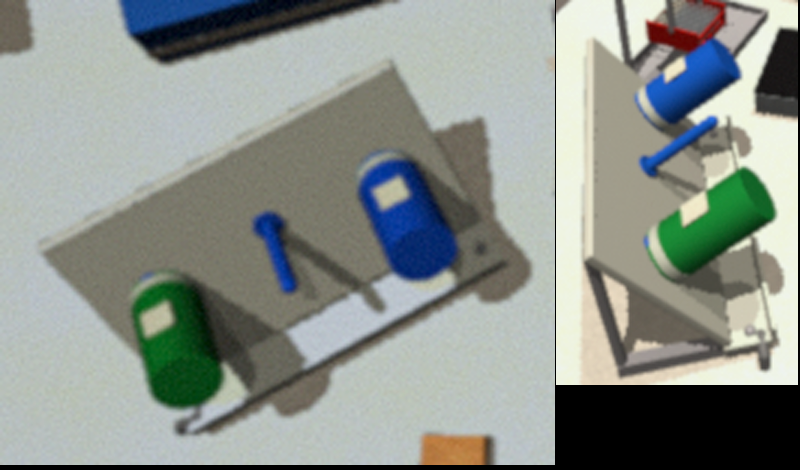

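View pics/dr.png

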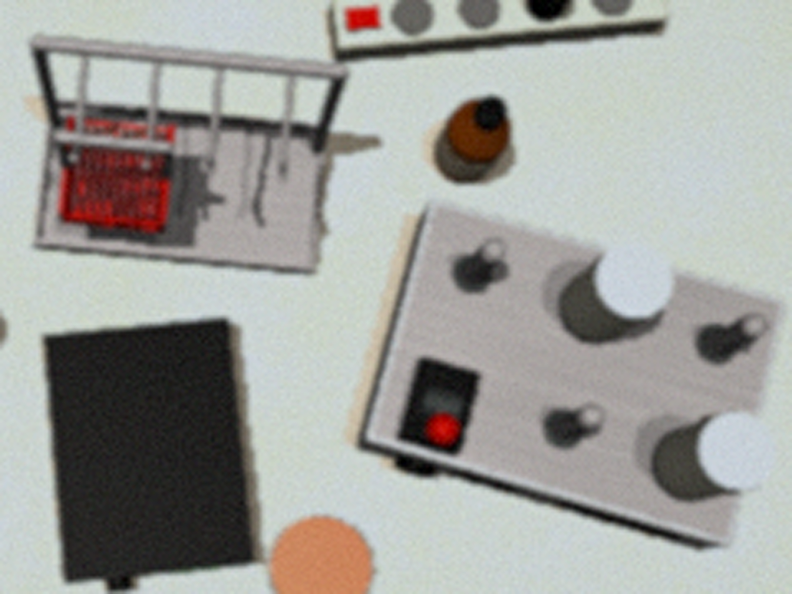

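View pics/dr2.png

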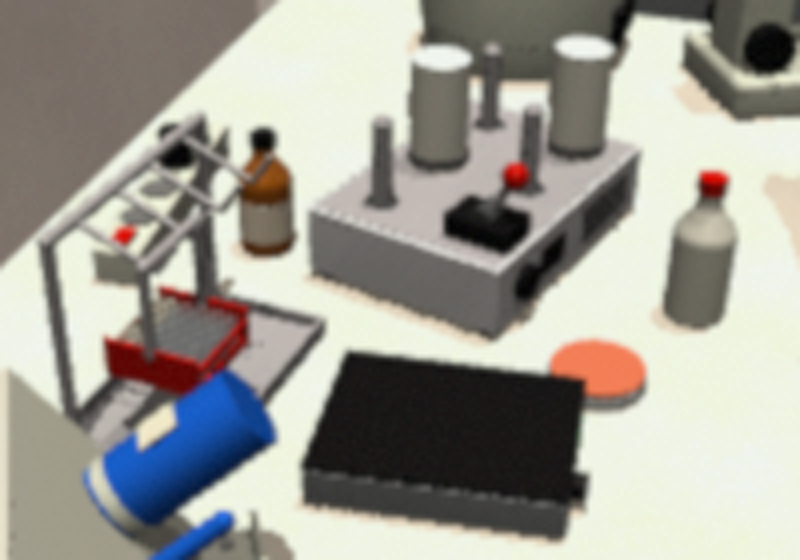

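Run:
```python
from h import *
C=grab()
P=lambda x,y:(205+x/3.3,90+y/3.3)
S=lambda x,y:(155+x/4,120+y/4)
BT=lambda x,y:(30+x/3,100+y/3)
BS=lambda x,y:(140+(x-556)/2.2,195+y/2.2)
D=dict(peg0=(S(382,120),P(496,246)),peg2=(S(493,48),P(754,324)),peg3=(S(533,109),P(591,416)),sw=(S(516,175),P(443,428)),
 wj1=(S(442,58),P(634,280)),wj2=(S(584,47),P(735,450)),
 w1=(S(348,353),P(230,320)),w2=(S(585,378),P(255,560)),w3=(S(303,470),P(43,337)),w4=(S(570,492),P(68,580)),
 brdTL=(BS(588,262),BT(42,246)),brdTR=(BS(594,40),BT(390,64)),
 pegtip=(BS(712,122),BT(289,286)),pegroot=(BS(648,166),BT(267,222)),
 gbase=(BS(755,195),BT(186,382)), bbase=(BS(720,62),BT(421,254)))
for k,(s,t) in D.items():
    p,e=tri(C,s,t); print(k,np.round(p,4),"gap mm",round(e*1e3,1))
for q in (P(55,133),P(178,148)): print("bar top z.18",plane(C["top"],q,.18), proj(C["side"],plane(C["top"],q,.18)))
# jar axes by medial planes
for col in("green","blue"):
    N=[];O=[]
    for n,i in(("side",0 if col=="green" else 1),("top",1)):
        cand=blobs(C[n],col)[i]; (u,v),_,_=cand[2]; pts=cand[3]
        hull=cv2.convexHull(pts); m=np.array([u,v])
        box=cv2.boxPoints(cand[2]); e=[box[1]-box[0],box[2]-box[1]]; ax=max(e,key=np.linalg.norm); ax/=np.linalg.norm(ax)
        o,d1=ray(C[n],*(m-20*ax)); _,d2=ray(C[n],*(m+20*ax)); nn=np.cross(d1,d2); nn/=np.linalg.norm(nn); N.append(nn);O.append(o)
    d=np.cross(*N); d/=np.linalg.norm(d); d*=np.sign(d[2])
    p=np.linalg.lstsq(np.array(N),[N[i]@O[i] for i in(0,1)],rcond=None)[0]
    p=p+d*(.15-p[2])/d[2]
    print(col,"dir",np.round(d,3),"elev",np.degrees(np.arcsin(d[2])).round(1),"yaw",np.degrees(np.arctan2(d[1],d[0])).round(1),"at z.15",np.round(p,4))
```

```text
peg0 [ 0.6266 -0.2617  0.1628] gap mm 1.8
peg2 [ 0.5648 -0.4599  0.1655] gap mm 0.8
peg3 [ 0.4935 -0.3299  0.1634] gap mm 0.7
sw [ 0.4853 -0.2182  0.1489] gap mm 0.4
wj1 [ 0.5943 -0.3603  0.1903] gap mm 0.4
wj2 [ 0.4642 -0.4289  0.1922] gap mm 0.1
w1 [ 0.5924 -0.0575  0.0362] gap mm 0.9
w2 [ 0.3872 -0.0773  0.0411] gap mm 0.3
w3 [0.5768 0.1029 0.0357] gap mm 0.1
w4 [0.3709 0.0781 0.046 ] gap mm 0.5
brdTL [0.5743 0.5261 0.1859] gap mm 1.0
brdTR [0.7314 0.241  0.191 ] gap mm 2.8
pegtip [0.5434 0.3214 0.1785] gap mm 1.6
pegroot [0.6079 0.3573 0.1285] gap mm 1.0
gbase [0.4639 0.4032 0.1761] gap mm 3.4
bbase [0.575  0.2139 0.1727] gap mm 7.4
bar top z.18 [0.71299883 0.0843786  0.18      ] [189.23987745 188.10111328]
bar top z.18 [ 0.70117849 -0.0117241   0.18      ] [205.54500138 173.81301471]
green dir [-0.712 -0.472  0.52 ] elev 31.3 yaw -146.4 at z.15 [0.5051 0.4294 0.15  ]
blue dir [-0.706 -0.417  0.572] elev 34.9 yaw -149.4 at z.15 [0.6122 0.2343 0.15  ]
```

```bash
cat > calc.py <<'E'
import sys,numpy as np
from station import arm
def run(pts):
    s=arm.sense(); p=np.array(s["tcp_pos"]); R=np.array(s["orientation"])
    print("t %.1f tcp %s yawy %.1f gap %.4f gf %.1f F %s q1 %.2f q7 %.2f"%(s["time_s"],np.round(p,4),np.degrees(np.arctan2(R[1,1],R[0,1])),s["finger_gap"],s["grasp_force"],np.round(s["contact_force"],1),s["q"][0],s["q"][6]))
    for a in pts:
        a=[float(v) for v in a.split(",")]
        d=R.T@(np.array(a[:3])-p)*100
        t=0
        if len(a)>3:
            t=-((np.radians(a[3])-np.arctan2(R[1,1],R[0,1])+np.pi)%(2*np.pi)-np.pi)
            t=(t+np.pi/2)%np.pi-np.pi/2
        print(a,"->",np.round(d,1),"turn %.2f (alt %.2f)"%(t,t-np.sign(t)*np.pi))
run(sys.argv[1:])
E
python3 calc.py .157,-.63,.32 .5,-.3,.32 .587,.2205,.32,-61 .587,.2205,.145,-61
```

```text
t 0.3 tcp [ 0.1569 -0.6305  0.2029] yawy -76.0 gap 0.0855 gf 0.0 F [-0.2 -0.2  0.6] q1 1.30 q7 -0.04
[0.157, -0.63, 0.32] -> [  0.   -0.1 -11.7] turn 0.00 (alt 0.00)
[0.5, -0.3, 0.32] -> [ 41.3 -23.8 -11.7] turn 0.00 (alt 0.00)
[0.587, 0.2205, 0.32, -61.0] -> [ 62.3 -72.2 -11.6] turn -0.26 (alt 2.88)
[0.587, 0.2205, 0.145, -61.0] -> [ 62.3 -72.2   5.9] turn -0.26 (alt 2.88)
```

```bash
python3 -m handwheel '[[1,0,0,-6,0],[1,0,0,-11.7,0],[1,12,-7,-11.7,0],[1,24,-14,-11.7,0],[1,35,-20,-11.7,0],[1,41.3,-24,-11.7,0],[1,43,-28,-11.7,0],[1,44,-34,-11.7,0],[1,45,-39,-11.7,-0.1],[1,48,-45,-11.7,-0.2]]' 40; python3 calc.py .587,.2205,.32,-61
```

```text
time_s: 1.55
tcp_pos: [0.4555, -0.2371, 0.3204]
orientation: [[0.902, 0.433, 0.001], [0.433, -0.902, -0.0], [0.001, 0.0, -1.0]]
contact_force: [0.4, -0.1, -0.5]
finger_gap: 0.0852
grasp_force: 0.0
t 1.6 tcp [ 0.4555 -0.2371  0.3204] yawy -64.4 gap 0.0852 gf 0.0 F [ 0.4 -0.1 -0.5] q1 0.57 q7 -0.75
[0.587, 0.2205, 0.32, -61.0] -> [ 31.7 -35.6   0. ] turn -0.06 (alt 3.08)
```

```bash
python3 -m handwheel '[[1,0,0,0,0],[1,0,0,0,0],[1,0,0,0,0]]' >/dev/null; python3 calc.py .587,.2205,.32,-61
```

```text
t 1.9 tcp [ 0.4539 -0.2409  0.3202] yawy -64.8 gap 0.0854 gf 0.0 F [ 0.4  0.1 -1.4] q1 0.58 q7 -0.75
[0.587, 0.2205, 0.32, -61.0] -> [ 31.7 -36.1  -0. ] turn -0.07 (alt 3.08)
```

```bash
python3 -m handwheel '[[1,4,-4.5,0,0],[1,8,-9,0,0],[1,12,-13.5,0,0],[1,16,-18,0,0],[1,20,-23,0,0],[1,24,-27.5,0,0],[1,28,-32,0,-0.07],[1,31.7,-36.1,0,-0.07],[1,31.7,-36.1,0,-0.07],[1,31.7,-36.1,0,-0.07]]'; python3 calc.py .587,.2205,.32,-61 .587,.2205,.145,-61
python3 - <<'E'
from h import *
C=grab()
A=C["side"]["pixels"][100:370,120:380]
cv2.imwrite("pics/a.png",cv2.resize(A,None,fx=2.2,fy=2.2,interpolation=2)[...,::-1])
for n in C: print([b[1] for b in blobs(C[n],"blue")[:3]],[b[1] for b in blobs(C[n],"green")[:2]])
E
```

```text
time_s: 3.18
tcp_pos: [0.5867, 0.221, 0.3197]
orientation: [[0.872, 0.489, -0.001], [0.489, -0.872, -0.002], [-0.001, 0.001, -1.0]]
contact_force: [-0.2, -0.4, 0.2]
finger_gap: 0.0853
grasp_force: 0.0
t 3.2 tcp [0.5867 0.221  0.3197] yawy -60.7 gap 0.0853 gf 0.0 F [-0.2 -0.4  0.2] q1 -0.20 q7 -1.60
[0.587, 0.2205, 0.32, -61.0] -> [ 0.   0.1 -0. ] turn 0.00 (alt -3.14)
[0.587, 0.2205, 0.145, -61.0] -> [ 0.   0.  17.5] turn 0.00 (alt -3.14)
[array([ 64.3, 290.5]), array([201.9, 231.8]), array([194.4, 260.8])] [array([213.1, 295.4]), array([292.2, 317.4])]
[array([110.3,  76.3]), array([171.7, 169. ])] [array([ 88.8, 216.4]), array([136.8, 279. ])]
```

View pics/a.png

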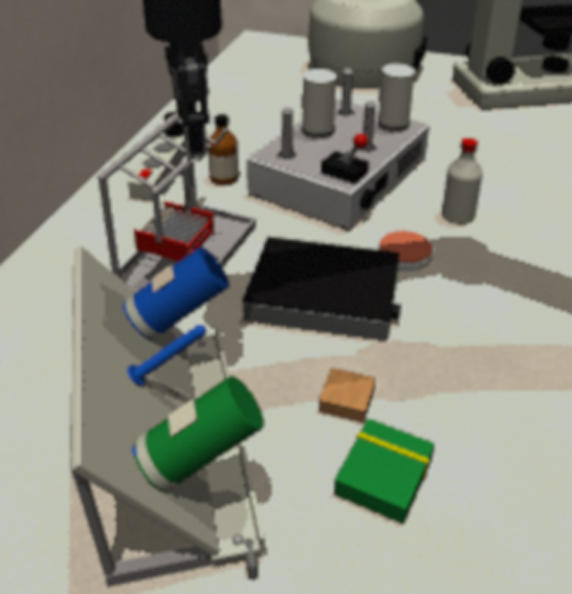

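```bash
python3 -m handwheel '[[1,0,0,4,0],[1,0,0,8,0],[1,0,0,12,0],[1,0,0,14.5,0],[1,0,0,16,0],[1,0,0,17.5,0],[1,0,0,17.5,0],[1,0,0,17.5,0]]'
python3 - <<'E'
from h import *
C=grab()
A=C["side"]["pixels"][180:300,130:290]
B=C["top"]["pixels"][100:240,60:230]
M=np.zeros((560,800,3),np.uint8)
a=cv2.resize(A,None,fx=2.5,fy=2.5,interpolation=2);b=cv2.resize(B,None,fx=2.3,fy=2.3,interpolation=2)
M[:a.shape[0],:a.shape[1]]=a;M[:b.shape[0],405:405+b.shape[1]]=b
cv2.imwrite("pics/b.png",cv2.convertScaleAbs(M[:330,:,::-1],alpha=1.3))
E
```

```text
time_s: 4.28
tcp_pos: [0.5866, 0.2234, 0.1463]
orientation: [[0.871, 0.491, 0.002], [0.491, -0.871, 0.001], [0.002, 0.0, -1.0]]
contact_force: [-0.1, -0.4, 0.0]
finger_gap: 0.0851
grasp_force: 0.0
```

View pics/b.png

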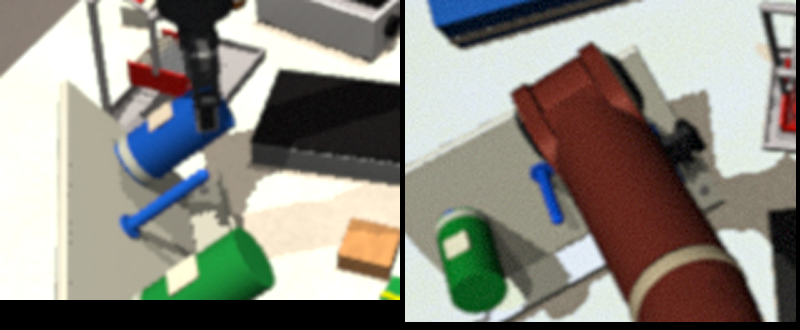

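```bash
python3 -m handwheel '[[-1,0,0,0,0],[-1,0,0,0,0],[-1,0,0,0,0],[-1,0,0,0,0],[-1,0,0,0,0],[-1,0,0,-0.5,0],[-1,0,0,-0.7,0],[-1,0,0,-0.7,0]]' 25;  python3 -m handwheel '[[-1,-1.6,0,-1.1,0],[-1,-3.3,0,-2.3,0],[-1,-4.9,0,-3.4,0],[-1,-6.5,0,-4.6,0],[-1,-8.2,0,-5.7,0],[-1,-9.8,0,-7,0],[-1,-9.8,0,-7,0]]'
python3 - <<'E'
from h import *
C=grab()
A=C["side"]["pixels"][150:300,130:330]
cv2.imwrite("pics/c.png",cv2.resize(A,None,fx=3,fy=3,interpolation=2)[...,::-1])
E
```

```text
time_s: 5.38
tcp_pos: [0.5858, 0.2233, 0.1522]
orientation: [[0.871, 0.492, -0.0], [0.492, -0.871, 0.0], [-0.0, -0.0, -1.0]]
contact_force: [0.4, -0.2, -1.6]
finger_gap: 0.056
grasp_force: 25.5
time_s: 6.25
tcp_pos: [0.5004, 0.1745, 0.2239]
orientation: [[0.871, 0.491, 0.003], [0.491, -0.871, 0.0], [0.002, 0.001, -1.0]]
contact_force: [0.0, -0.3, -1.0]
finger_gap: 0.0561
grasp_force: 25.7
```

View pics/c.png

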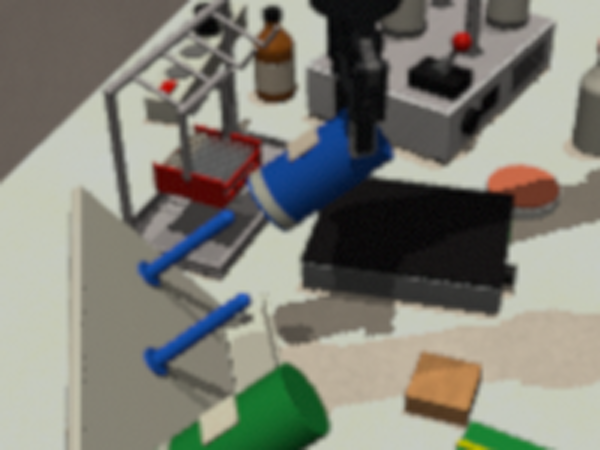

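```bash
python3 calc.py .5,.1745,.28 .5,-.05,.28,-107 .552,-.239,.28,-107 .552,-.239,.25,-107
```

```text
t 6.3 tcp [0.5009 0.1749 0.2226] yawy -60.6 gap 0.0564 gf 25.7 F [-0.2  1.2 -0.7] q1 -0.13 q7 -1.61
[0.5, 0.1745, 0.28] -> [-0.1 -0.  -5.7] turn 0.00 (alt 0.00)
[0.5, -0.05, 0.28, -107.0] -> [-11.1  19.5  -5.8] turn 0.81 (alt -2.33)
[0.552, -0.239, 0.28, -107.0] -> [-15.9  38.6  -5.8] turn 0.81 (alt -2.33)
[0.552, -0.239, 0.25, -107.0] -> [-15.9  38.6  -2.8] turn 0.81 (alt -2.33)
```

```bash
python3 -m handwheel '[[-1,0,0,-5.7,0],[-1,-2,4,-5.7,0.16],[-1,-5,8,-5.7,0.32],[-1,-7.5,13,-5.7,0.48],[-1,-10,18,-5.7,0.64],[-1,-12,23,-5.7,0.8],[-1,-13,28,-5.7,0.81],[-1,-14.5,33,-5.7,0.81],[-1,-15.9,38.6,-5.7,0.81],[-1,-15.9,38.6,-5.7,0.81]]' >/dev/null;python3 -m handwheel '[[-1,0,0,0,0],[-1,0,0,0,0]]'>/dev/null; python3 calc.py .552,-.239,.25,-107;  python3 - <<'E'
from h import *
C=grab()
A=C["side"]["pixels"][90:220,200:370]
B=C["top"]["pixels"][100:300,230:450]
M=np.zeros((460,800,3),np.uint8)
a=cv2.resize(A,None,fx=2.5,fy=2.5,interpolation=2);b=cv2.resize(B,None,fx=1.7,fy=1.7,interpolation=2)
M[:a.shape[0],:a.shape[1]]=a;M[:b.shape[0],426:426+b.shape[1]]=b
cv2.imwrite("pics/d.png",cv2.convertScaleAbs(M[:340,:,::-1],alpha=1.3))
E
```

```text
t 7.8 tcp [ 0.5523 -0.2374  0.2791] yawy -106.8 gap 0.0561 gf 26.1 F [-0.  -0.5 -1.4] q1 0.41 q7 -1.52
[0.552, -0.239, 0.25, -107.0] -> [0.  0.2 2.9] turn 0.00 (alt -3.14)
```

View pics/d.png

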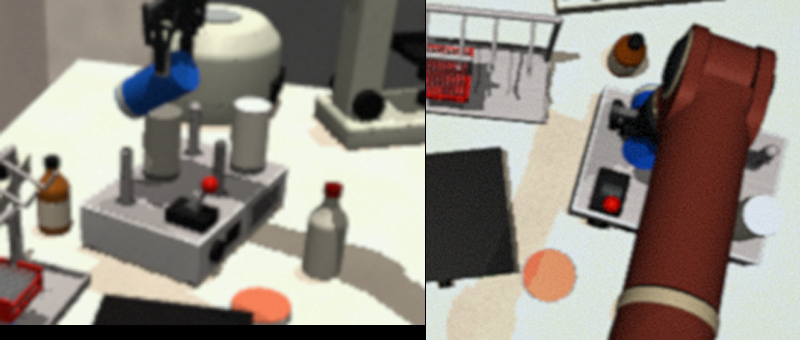

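Run:
```python
from h import *
C=grab(); c=C["side"]; s=arm.sense(); p=np.array(s["tcp_pos"]);R=np.array(s["orientation"])
def rel(u,v):
    o,d=ray(c,u,v); n=R[:,1]; t=(n@(p-o))/(n@d); r=o+t*d-p; return np.round([1e3*r@R[:,0],1e3*r[2]],1)
b=[b for b in blobs(c,"blue",smin=80,vmin=30) if 230<b[1][0]<300 and b[1][1]<160][0]
print(b[0],b[1],b[2], [rel(*q) for q in cv2.boxPoints(b[2])])
for q in((247.2,125.2),(253.2,137.2)): print(rel(*q))
print("peg0 top rel",(np.array([.627,-.262,.171])-p)@R*1e3)
```

```text
461 [264.1 123. ] ((263.8000183105469, 122.60002136230469), (16.994115829467773, 32.199378967285156), 63.43495178222656) [array([ 99.3, -10.8]), array([-19.,  67.]), array([-51.7,  20.4]), array([ 65.1, -62. ])]
[ 92.1 -20.8]
[ 65.1 -61.2]
peg0 top rel [ 78.54356854   0.85687376 108.61913899]
```

```bash
python3 -m handwheel '[[-1,0,0,2,0],[-1,0,0,4,0],[-1,0,0,6,0],[-1,0,0,7.6,0],[-1,0,0,7.6,0]]' 20; python3 -m handwheel '[[-1,1,0,-0.5,0],[-1,2,0,-1,0],[-1,3.2,0,-1.5,0],[-1,4.4,0,-1.9,0],[-1,5.7,0,-2.1,0],[-1,6.9,0,-2.2,0],[-1,8.2,0,-2.1,0],[-1,9.5,0,-1.9,0],[-1,9.7,0,-1.9,0],[-1,9.7,0,-1.9,0]]'
python3 - <<'E'
from h import *
C=grab()
A=C["side"]["pixels"][90:220,200:370]
cv2.imwrite("pics/e.png",cv2.convertScaleAbs(cv2.resize(A,None,fx=3,fy=3,interpolation=2)[...,::-1],alpha=1.3))
E
```

```text
time_s: 8.68
tcp_pos: [0.5511, -0.2389, 0.2022]
orientation: [[0.957, -0.291, -0.003], [-0.291, -0.957, 0.001], [-0.003, -0.0, -1.0]]
contact_force: [0.0, 0.1, -0.9]
finger_gap: 0.0561
grasp_force: 26.1
time_s: 9.93
tcp_pos: [0.645, -0.2675, 0.2227]
orientation: [[0.957, -0.292, 0.001], [-0.292, -0.957, 0.0], [0.001, -0.001, -1.0]]
contact_force: [-0.5, 0.8, -1.3]
finger_gap: 0.0537
grasp_force: 20.0
```

View pics/e.png

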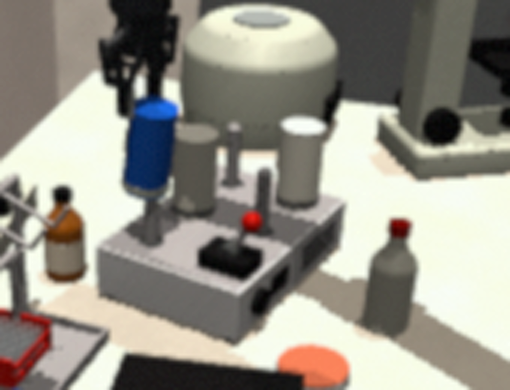

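```bash
python3 -m handwheel '[[-1,0,0,1,0],[-1,0,0,2,0],[-1,0,0,3,0],[-1,0,0,4,0],[-1,0.3,0,4.5,0],[-1,0.6,0,4.5,0],[-1,0.6,0,4.5,0]]'; python3 calc.py .627,-.262,.2;python3 - <<'E'
from h import *
C=grab();c=C["side"]; s=arm.sense(); p=np.array(s["tcp_pos"]);R=np.array(s["orientation"])
def rel(u,v):
    o,d=ray(c,u,v); n=R[:,1]; t=(n@(p-o))/(n@d); r=o+t*d; return np.round([1e3*(r-p)@R[:,0],1e3*r[2]],1)
b=[b for b in blobs(c,"blue",smin=80,vmin=30) if 230<b[1][0]<300 and b[1][1]<180][0]
print(b[0],b[1],b[2],[rel(*q) for q in cv2.boxPoints(b[2])])
A=c["pixels"][100:190,220:330]
cv2.imwrite("pics/f.png",cv2.convertScaleAbs(cv2.resize(A,None,fx=4,fy=4,interpolation=2)[...,::-1],alpha=1.3))
E
```

```text
time_s: 10.9
tcp_pos: [0.6507, -0.2694, 0.1773]
orientation: [[0.957, -0.292, 0.0], [-0.292, -0.957, 0.0], [0.0, -0.0, -1.0]]
contact_force: [-0.7, 0.5, -1.7]
finger_gap: 0.0534
grasp_force: 20.1
t 10.9 tcp [ 0.6507 -0.2694  0.1773] yawy -107.0 gap 0.0534 gf 20.1 F [-0.7  0.5 -1.7] q1 0.39 q7 -1.53
[0.627, -0.262, 0.2] -> [-2.5 -0.  -2.3] turn 0.00 (alt 0.00)
421 [249.2 147.8] ((249.33035278320312, 148.03146362304688), (15.359073638916016, 30.244102478027344), 5.440331935882568) [array([22.4, 95.4]), array([  8. , 226.3]), array([-59.9, 237.2]), array([-49.9, 110.9])]
```

View pics/f.png

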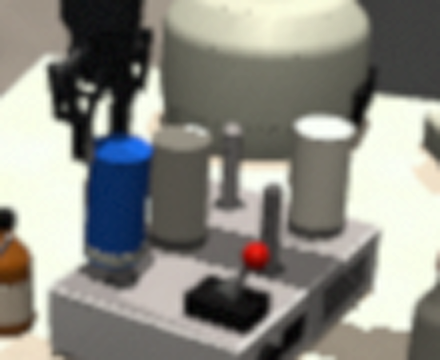

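```bash
python3 -m handwheel '[[-1,0.5,0,0.5,0],[-1,0.6,0,1,0],[-1,0,0,1.4,0],[-1,-0.6,0,1.6,0],[-1,-0.6,0,1.6,0]]' ; python3 -m handwheel '[[-1,0,0,0.3,0],[-1,0,0,0.3,0],[-1,0,0,0.6,0],[-1,0,0,0.6,0]]'
```

```text
time_s: 11.62
tcp_pos: [0.6439, -0.2679, 0.1614]
orientation: [[0.956, -0.292, -0.001], [-0.292, -0.956, -0.0], [-0.001, 0.0, -1.0]]
contact_force: [-0.7, -1.2, -0.7]
finger_gap: 0.053
grasp_force: 19.9
time_s: 12.12
tcp_pos: [0.646, -0.2682, 0.1566]
orientation: [[0.956, -0.292, 0.003], [-0.292, -0.956, -0.001], [0.004, 0.0, -1.0]]
contact_force: [-0.2, -0.7, 3.7]
finger_gap: 0.0529
grasp_force: 20.4
```

```bash
python3 -m handwheel '[[0.6,0,0,0.1,0],[0.8,0,0,0,0],[1,0,0,0,0],[1,0,0,0,0],[1,0,0,-3,0],[1,0,0,-7,0],[1,0,0,-12,0],[1,0,0,-16,0],[1,0,0,-16,0],[1,0,0,-16,0]]'
python3 calc.py .58,-.1,.32,-60 .55,.1,.32,-60
python3 - <<'E'
from h import *
C=grab();c=C["side"]
b=[b for b in blobs(c,"blue",smin=80,vmin=30) if 230<b[1][0]<300 and b[1][1]<190][0]
print(b[:3])
for z in(.195,.08): print(z,proj(c,[.627,-.262,z]))
m=b[3]; top=m[:,1].min(); print("top mean x",m[m[:,1]<top+6,0].mean(),top,m[:,1].max(), m[m[:,1]>m[:,1].max()-8,0].mean())
for col in("green","red"):
    for n in C: print(col,n,[(x[0],x[1].tolist()) for x in blobs(C[n],col)[:6]])
E
```

```text
time_s: 13.38
tcp_pos: [0.6442, -0.2675, 0.3144]
orientation: [[0.956, -0.292, -0.002], [-0.292, -0.956, 0.001], [-0.002, -0.0, -1.0]]
contact_force: [1.0, -0.2, -1.5]
finger_gap: 0.0857
grasp_force: 0.0
t 13.4 tcp [ 0.6442 -0.2675  0.3144] yawy -107.0 gap 0.0857 gf 0.0 F [ 1.  -0.2 -1.5] q1 0.38 q7 -1.52
[0.58, -0.1, 0.32, -60.0] -> [-11.  -14.2  -0.5] turn -0.82 (alt 2.32)
[0.55, 0.1, 0.32, -60.0] -> [-19.7 -32.4  -0.5] turn -0.82 (alt 2.32)
(407, array([247.7, 153.4]), ((248.0, 153.5), (29.0, 14.0), 90.0))
0.195 [250.26330743 142.08813338]
0.08 [250.03504794 169.08649564]
top mean x 248.16667 139.0 168.0 247.64706
green side [(1208, [213.1, 295.3]), (954, [292.2, 317.4]), (206, [300.9, 298.8])]
green top [(694, [88.8, 216.4]), (692, [136.8, 279.0]), (310, [156.3, 282.5])]
red side [(2862, [392.0, 45.0]), (2410, [445.5, 208.6]), (1762, [427.9, 128.7]), (1396, [421.5, 269.7]), (336, [199.8, 208.9]), (242, [304.2, 211.8])]
red top [(8350, [411.0, 137.4]), (7272, [345.2, 330.9]), (2515, [377.1, 249.5]), (686, [239.6, 147.8]), (593, [6.3, 86.9]), (473, [249.9, 376.1])]
```

```bash
python3 -m handwheel '[[1,-3,-4,0,-0.15],[1,-6,-9,0,-0.3],[1,-9,-14,0,-0.45],[1,-12,-19,0,-0.6],[1,-15,-24,0,-0.75],[1,-18,-29,0,-0.8],[1,-20,-33,0,-0.8],[1,-22,-38,0,-0.8],[1,-22,-38,0,-0.8],[1,-22,-38,0,-0.8]]' 30 >/dev/null; python3 calc.py .475,.412,.32,-61 .475,.412,.138,-61
```

```text
t 14.7 tcp [0.5449 0.159  0.3142] yawy -61.1 gap 0.0852 gf 0.0 F [ 0.1 -0.  -0.1] q1 -0.11 q7 -1.52
[0.475, 0.412, 0.32, -61.0] -> [  6.1 -25.5  -0.6] turn -0.00 (alt 3.14)
[0.475, 0.412, 0.138, -61.0] -> [  6.1 -25.5  17.6] turn -0.00 (alt 3.14)
```

```bash
python3 -m handwheel '[[1,1.5,-6,0,0],[1,3,-12,0,0],[1,4.5,-18,0,0],[1,6.1,-24,0,0],[1,6.1,-25.5,0,0],[1,6.1,-25.5,0,0],[1,6.1,-25.5,5,0],[1,6.1,-25.5,10,0],[1,6.1,-25.5,10,0]]'; python3 calc.py .475,.412,.138,-61
python3 - <<'E'
from h import *
C=grab(); print(blobs(C["side"],"green")[0][:2])
E
```

```text
time_s: 15.85
tcp_pos: [0.4761, 0.4066, 0.2114]
orientation: [[0.878, 0.478, -0.006], [0.478, -0.878, -0.009], [-0.009, 0.006, -1.0]]
contact_force: [0.7, 0.2, 0.5]
finger_gap: 0.0856
grasp_force: 0.0
t 15.8 tcp [0.4761 0.4066 0.2114] yawy -61.4 gap 0.0856 gf 0.0 F [0.7 0.2 0.5] q1 -0.54 q7 -2.00
[0.475, 0.412, 0.138, -61.0] -> [ 0.2 -0.6  7.3] turn -0.01 (alt 3.13)
(1198, array([212.8, 296.2]))
```

```bash
python3 -m handwheel '[[1,0.1,-0.4,2,0],[1,0.1,-0.4,4,0],[1,0.1,-0.4,6,0],[1,0.1,-0.4,7.3,0],[1,0.1,-0.4,7.3,0],[1,0.1,-0.4,7.3,0]]';python3 -m handwheel '[[-1,0,0,0,0],[-1,0,0,0,0],[-1,0,0,0,0],[-1,0,0,0,0],[-1,0,0,0,0],[-1,0,0,-0.5,0],[-1,0,0,-0.7,0],[-1,0,0,-0.7,0]]' 25
```

```text
time_s: 16.7
tcp_pos: [0.4752, 0.4174, 0.1439]
orientation: [[0.876, 0.483, 0.002], [0.483, -0.876, 0.002], [0.003, -0.001, -1.0]]
contact_force: [0.4, 0.6, -0.0]
finger_gap: 0.0853
grasp_force: 0.0
time_s: 17.7
tcp_pos: [0.4741, 0.417, 0.1493]
orientation: [[0.876, 0.483, -0.0], [0.483, -0.876, 0.0], [-0.0, -0.001, -1.0]]
contact_force: [0.1, -0.1, -0.9]
finger_gap: 0.0576
grasp_force: 26.6
```

```bash
python3 -m handwheel '[[-1,-1.6,0,-1.1,0],[-1,-3.3,0,-2.3,0],[-1,-4.9,0,-3.4,0],[-1,-6.5,0,-4.6,0],[-1,-8.2,0,-5.7,0],[-1,-9.8,0,-7,0],[-1,-9.8,0,-12,0],[-1,-9.8,0,-13.5,0],[-1,-9.8,0,-13.5,0]]'; python3 calc.py .5,.15,.28,-84 .5,-.1,.28,-107 .419,-.307,.28,-107
python3 - <<'E'
from h import *
C=grab()
for n in C: print([x[:3] for x in blobs(C[n],"green")[:2]])
E
```

```text
time_s: 18.82
tcp_pos: [0.3887, 0.3696, 0.2854]
orientation: [[0.876, 0.483, 0.002], [0.483, -0.876, 0.002], [0.003, -0.001, -1.0]]
contact_force: [-0.3, -0.6, -2.3]
finger_gap: 0.0578
grasp_force: 27.0
t 18.8 tcp [0.3887 0.3696 0.2854] yawy -61.1 gap 0.0578 gf 27.0 F [-0.3 -0.6 -2.3] q1 -0.54 q7 -2.02
[0.5, 0.15, 0.28, -84.0] -> [-0.9 24.6  0.5] turn 0.40 (alt -2.74)
[0.5, -0.1, 0.28, -107.0] -> [-12.9  46.5   0.5] turn 0.80 (alt -2.34)
[0.419, -0.307, 0.28, -107.0] -> [-30.   60.7   0.4] turn 0.80 (alt -2.34)
[(1084, array([254.4, 243. ]), ((256.5811462402344, 241.09262084960938), (30.326122283935547, 49.234397888183594), 58.24052047729492)), (952, array([292.2, 317.4]), ((291.6379699707031, 316.8448181152344), (35.71535110473633, 28.099578857421875), 23.198591232299805))]
[(638, array([136.4, 280.1]), ((136.58291625976562, 279.4463195800781), (22.55929946899414, 30.242034912109375), 12.094757080078125)), (297, array([156.2, 282.4]), ((156.28292846679688, 282.3463134765625), (9.77802562713623, 30.870622634887695), 12.094757080078125))]
```

```bash
python3 -m handwheel '[[-1,0,5,0,0.08],[-1,0,10,0,0.16],[-1,-0.5,15,0,0.24],[-1,-0.9,20,0,0.32],[-1,-0.9,25,0,0.4],[-1,-4,29,0,0.48],[-1,-6,34,0,0.56],[-1,-9,39,0,0.64],[-1,-11,43,0,0.72],[-1,-13,46.5,0,0.8]]'>/dev/null;python3 -m handwheel '[[-1,0,0,0,0],[-1,0,0,0,0]]'>/dev/null; python3 calc.py .419,-.307,.28,-107
```

```text
t 20.4 tcp [ 0.4986 -0.0997  0.2829] yawy -106.9 gap 0.0578 gf 27.1 F [-0.   0.4 -1. ] q1 0.19 q7 -1.73
[0.419, -0.307, 0.28, -107.0] -> [-1.6 22.1  0.3] turn 0.00 (alt -3.14)
```

```bash
python3 -m handwheel '[[-1,-0.3,5,0,0],[-1,-0.6,10,0,0],[-1,-1,15,0,0],[-1,-1.3,20,0,0],[-1,-1.6,22.1,0.3,0],[-1,-1.6,22.1,0.3,0],[-1,-1.6,22.1,0.3,0]]'>/dev/null; python3 calc.py .419,-.307,.28,-107
python3 - <<'E'
from h import *
C=grab(); c=C["side"]; s=arm.sense(); p=np.array(s["tcp_pos"]);R=np.array(s["orientation"])
def rel(u,v):
    o,d=ray(c,u,v); n=R[:,1]; t=(n@(p-o))/(n@d); r=o+t*d-p; return np.round([1e3*r@R[:,0],1e3*r[2]],1)
b=blobs(c,"green",smin=80,vmin=25); b=[x for x in b if x[1][1]<200][0]
print(b[:3],[rel(*q) for q in cv2.boxPoints(b[2])])
print("peg3 top rel",(np.array([.4935,-.33,.171])-p)@R*1e3)
h=cv2.convexHull(b[3])[:,0]; print([(q.tolist(),rel(*q).tolist()) for q in cv2.approxPolyDP(h,2,True)[:,0]])
E
```

```text
t 21.3 tcp [ 0.4208 -0.3047  0.281 ] yawy -106.7 gap 0.0574 gf 27.1 F [ 0.2  0.5 -1.2] q1 0.56 q7 -1.26
[0.419, -0.307, 0.28, -107.0] -> [-0.1  0.3  0.1] turn 0.00 (alt -3.14)
(446, array([304. , 119.9]), ((304.20001220703125, 119.40000915527344), (16.994115829467773, 32.199378967285156), 63.43495178222656)) [array([93.6, -6.6]), array([-14.3,  69. ]), array([-48.9,  21.8]), array([ 57.4, -58. ])]
peg3 top rel [ 76.7911366    3.12131039 110.29162902]
[([319.0, 113.0], [-33.3, 43.0]), ([318.0, 122.0], [-33.7, 10.3]), ([295.0, 132.0], [52.4, -48.0]), ([289.0, 125.0], [79.4, -26.8]), ([291.0, 117.0], [73.6, 5.4]), ([312.0, 106.0], [-4.4, 62.1])]
```

```bash
python3 -m handwheel '[[-1,0.3,0.3,2,0],[-1,0.3,0.3,4,0],[-1,0.3,0.3,6,0],[-1,0.3,0.3,8,0],[-1,0.3,0.3,8,0]]' 20; python3 -m handwheel '[[-1,1,0,-0.5,0],[-1,2,0,-1,0],[-1,3.2,0,-1.5,0],[-1,4.4,0,-1.9,0],[-1,5.7,0,-2.1,0],[-1,6.9,0,-2.2,0],[-1,8.0,0,-2.1,0],[-1,8.8,0,-1.9,0],[-1,8.8,0,-1.9,0],[-1,8.8,0,-1.9,0]]'
python3 - <<'E'
from h import *
C=grab()
c=C["side"]
b=[x for x in blobs(c,"green",smin=80,vmin=25) if x[1][1]<200][0]; print(b[:3])
A=C["side"]["pixels"][90:220,200:370]
cv2.imwrite("pics/g.png",cv2.convertScaleAbs(cv2.resize(A,None,fx=3,fy=3,interpolation=2)[...,::-1],alpha=1.3))
E
```

```text
time_s: 22.02
tcp_pos: [0.4213, -0.3091, 0.2002]
orientation: [[0.957, -0.289, -0.003], [-0.289, -0.957, 0.003], [-0.003, -0.002, -1.0]]
contact_force: [0.5, -0.6, 0.1]
finger_gap: 0.0574
grasp_force: 27.1
time_s: 23.28
tcp_pos: [0.5051, -0.3366, 0.2199]
orientation: [[0.956, -0.292, -0.001], [-0.292, -0.956, 0.001], [-0.001, -0.0, -1.0]]
contact_force: [-0.9, -0.0, -1.3]
finger_gap: 0.0571
grasp_force: 21.6
(411, array([289.7, 134.8]), ((289.50799560546875, 134.21221923828125), (15.193273544311523, 30.386545181274414), 11.888657569885254))
```

```bash
python3 -m handwheel '[[-1,0.4,0,1,0],[-1,0.4,0,2,0],[-1,0.5,0,3,0],[-1,0.6,0,4,0],[-1,0.8,0,4.5,0],[-1,0.9,0,4.8,0],[-1,0.9,0,4.8,0]]'
python3 - <<'E'
from h import *
C=grab()
c=C["side"]
b=[x for x in blobs(c,"green",smin=80,vmin=25) if x[1][1]<200][0]; print(b[:3])
A=C["side"]["pixels"][90:220,200:370]
cv2.imwrite("pics/g.png",cv2.convertScaleAbs(cv2.resize(A,None,fx=3,fy=3,interpolation=2)[...,::-1],alpha=1.3))
E
```

```text
time_s: 24.25
tcp_pos: [0.5141, -0.3392, 0.172]
orientation: [[0.956, -0.292, -0.001], [-0.292, -0.956, 0.0], [-0.001, -0.0, -1.0]]
contact_force: [-0.0, 0.3, -1.5]
finger_gap: 0.0572
grasp_force: 21.7
(395, array([287.6, 145.8]), ((287.2314453125, 145.26419067382812), (14.934499740600586, 29.274259567260742), 7.594643592834473))
```

View pics/g.png

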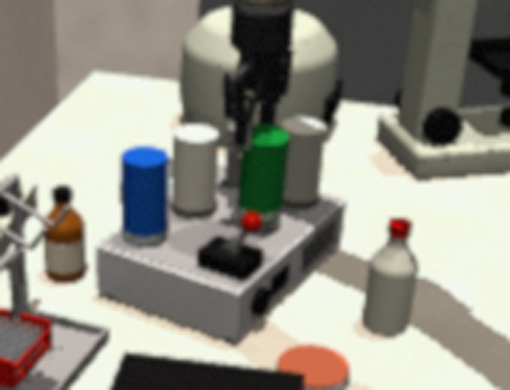

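```bash
python3 -m handwheel '[[-1,0.5,0,0.5,0],[-1,0.8,0,1,0],[-1,0.8,0,1.3,0],[-1,0.8,0,1.3,0]]' ; python3 -m handwheel '[[-1,0,0,0.3,0],[-1,0,0,0.6,0],[-1,0,0,0.6,0],[-1,0,0,0.6,0]]'
python3 - <<'E'
from h import *
C=grab()
b=[x for x in blobs(C["side"],"green",smin=80,vmin=25) if x[1][1]<200][0]; print(b[:3])
E
```

```text
time_s: 24.85
tcp_pos: [0.5215, -0.3415, 0.1587]
orientation: [[0.956, -0.292, -0.001], [-0.292, -0.956, 0.001], [-0.001, -0.0, -1.0]]
contact_force: [-0.6, 1.4, -1.6]
finger_gap: 0.0569
grasp_force: 21.6
time_s: 25.35
tcp_pos: [0.5215, -0.3417, 0.1531]
orientation: [[0.956, -0.292, -0.001], [-0.292, -0.956, 0.0], [-0.001, -0.0, -1.0]]
contact_force: [-1.0, 1.4, -1.6]
finger_gap: 0.0571
grasp_force: 21.7
(371, array([286.6, 148.8]), ((286.11187744140625, 149.3743133544922), (14.76903247833252, 29.012475967407227), 3.012787342071533))
```

```bash
python3 -m handwheel '[[-1,0,0,0.3,0],[-1,0,0,0.3,0],[-1,0,0,0.5,0],[-1,0,0,0.5,0]]'; python3 -m handwheel '[[-1,0,0,0.3,0],[-1,0,0,0.3,0]]'
```

```text
time_s: 25.95
tcp_pos: [0.5244, -0.343, 0.1523]
orientation: [[0.956, -0.292, 0.007], [-0.292, -0.956, -0.003], [0.008, 0.001, -1.0]]
contact_force: [-1.1, 2.1, 12.4]
finger_gap: 0.0569
grasp_force: 22.4
time_s: 26.2
tcp_pos: [0.5254, -0.3445, 0.1513]
orientation: [[0.956, -0.293, 0.01], [-0.293, -0.956, -0.007], [0.012, 0.003, -1.0]]
contact_force: [-2.2, 1.2, 17.3]
finger_gap: 0.0573
grasp_force: 17.3
```

Seated on the deck; release and rise.

```bash
python3 -m handwheel '[[-1,0,0,-0.7,0],[0.6,0,0,-0.7,0],[0.8,0,0,-0.7,0],[1,0,0,-0.7,0],[1,0,0,-0.7,0],[1,0,0,-4,0],[1,0,0,-8,0],[1,0,0,-12,0],[1,0,0,-17,0],[1,0,0,-17,0]]'
python3 - <<'E'
from h import *
C=grab()
b=[x for x in blobs(C["side"],"green",smin=80,vmin=25) if x[1][1]<200][0]; print(b[:3],b[3][:,1].max())
print(proj(C["side"],[.4935,-.33,.195]),proj(C["side"],[.4935,-.33,.08]))
E
python3 calc.py .5,-.1,.34,-5 .55,.0,.34,-5
```

```text
time_s: 27.45
tcp_pos: [0.5239, -0.3432, 0.3203]
orientation: [[0.956, -0.292, 0.009], [-0.292, -0.956, -0.006], [0.01, 0.003, -1.0]]
contact_force: [-0.6, -0.2, -0.7]
finger_gap: 0.0857
grasp_force: 0.0
(382, array([287. , 148.3]), ((286.9784851074219, 149.45135498046875), (15.12571907043457, 28.967178344726562), 2.726310968399048)) 164.0
[288.90606208 139.69553814] [286.93689503 166.31649181]
t 27.6 tcp [ 0.5217 -0.3416  0.3153] yawy -107.0 gap 0.0856 gf 0.0 F [ 0.3 -1.1 -0.3] q1 0.52 q7 -1.30
[0.5, -0.1, 0.34, -5.0] -> [ -9.1 -22.5  -2.5] turn 1.36 (alt -1.78)
[0.55, 0.0, 0.34, -5.0] -> [ -7.3 -33.5  -2.5] turn 1.36 (alt -1.78)
```

Run:
```python
from h import *
C=grab()
t=C["top"]["pixels"][95:175,210:315]; s=C["side"]["pixels"][140:225,160:245]
a=cv2.resize(t,None,fx=4.2,fy=4.2,interpolation=2); b=cv2.resize(s,None,fx=4.2,fy=4.2,interpolation=2)
M=np.zeros((360,800,3),np.uint8); M[:a.shape[0],:a.shape[1]]=a; M[:b.shape[0],443:443+b.shape[1]]=b
cv2.imwrite("pics/st.png",cv2.convertScaleAbs(M[...,::-1],alpha=1.4))
for n in C: print(n,[(x[0],x[1].tolist(),x[2]) for x in blobs(C[n],"red",amin=100) if 180<x[1][0]<260 and 120<x[1][1]<230])
```

```text
side [(334, [199.8, 209.0], ((200.8839569091797, 207.95294189453125), (20.934295654296875, 37.15748596191406), 67.06790161132812))]
top [(691, [239.7, 147.8], ((239.5304718017578, 147.22561645507812), (32.908599853515625, 23.52191734313965), 6.34019136428833))]
```

View pics/st.png

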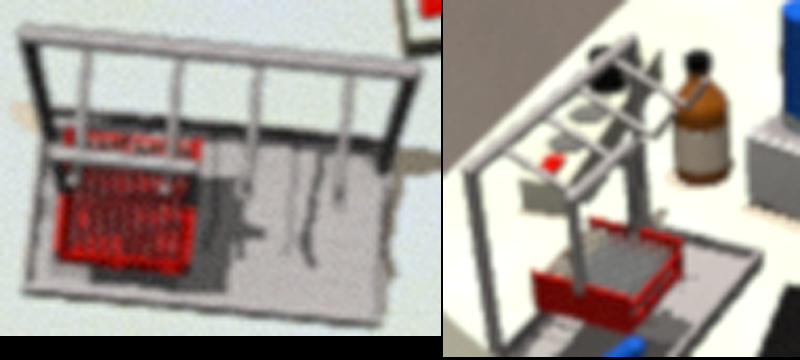

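Run:
```python
from h import *
C=grab()
T=lambda x,y:(210+x/4.2,95+y/4.2); S=lambda x,y:(160+(x-443)/4.2,140+y/4.2)
print("near end",tri(C,S(572,190),T(50,155)), )
print("railL",tri(C,S(468,168),T(28,34)),"railR",tri(C,S(633,42),T(415,69)))
for q in(T(50,155),T(124,160),T(198,165)):
    for z in(.175,.185): p=plane(C["top"],q,z); print(np.round(p,4),proj(C["side"],p).round(1), ((proj(C["side"],p)-[160,140])*4.2+[443,0]).round(0))
# rack foot rim z~.07+.03
for q in (T(65,130),T(200,140),T(190,268),T(57,258)): print("foot",plane(C["top"],q,.085).round(4))
print("foot", tri(C,S(538,272),T(65,130)), tri(C,S(683,240),T(190,268)),tri(C,S(630,318),T(57,250)))
```

```text
near end (array([0.70654562, 0.0832478 , 0.19033639]), np.float64(0.0021725973949006535))
railL (array([0.77945871, 0.09698317, 0.20283167]), np.float64(0.00293791201683766)) railR (array([ 0.7571415 , -0.13948869,  0.19863885]), np.float64(0.002033028633890139))
[0.7103 0.0841 0.175 ] [190.2 189.6] [570. 208.]
[0.7071 0.0833 0.185 ] [191.  186.8] [573. 197.]
[0.7072 0.0385 0.175 ] [197.5 182.4] [600. 178.]
[0.7041 0.0381 0.185 ] [198.2 179.8] [603. 167.]
[ 0.7042 -0.0071  0.175 ] [204.2 175.7] [629. 150.]
[ 0.7011 -0.0071  0.185 ] [204.9 173.1] [632. 139.]
foot [0.756  0.0812 0.085 ]
foot [ 0.7494 -0.0087  0.085 ]
foot [ 0.6617 -0.0022  0.085 ]
foot [0.6682 0.0852 0.085 ]
foot (array([0.74672546, 0.07913569, 0.10882369]), np.float64(0.0027814575877151333)) (array([ 0.65875838, -0.00181839,  0.10383428]), np.float64(0.0036023880557685692)) (array([0.67137646, 0.08472253, 0.08662591]), np.float64(0.0036822947329331773))
```

```bash
python3 -m handwheel '[[0.2,-1.5,-4,0,-0.18],[0.2,-3,-9,0,-0.36],[0.2,-4,-14,0,-0.54],[0.2,-5,-19,0,-0.72],[0.2,-6,-24,0,-0.9],[0.2,-7,-29,0,-1.08],[0.2,-7.5,-33,0,-1.26],[0.2,-7.5,-33,0,-1.44],[0.2,-7.5,-33,0,-1.62],[0.2,-7.5,-33,0,-1.78]]'>/dev/null; python3 -m handwheel '[[0.2,0,0,0,0],[0.2,0,0,0,0]]'; python3 calc.py .705,.038,.31,-5 .705,.038,.163,-5
```

```text
time_s: 29.25
tcp_pos: [0.5462, -0.0044, 0.3148]
orientation: [[0.089, 0.996, -0.001], [0.996, -0.089, 0.0], [-0.0, -0.001, -1.0]]
contact_force: [0.6, -0.0, -1.0]
finger_gap: 0.0513
grasp_force: 0.0
t 29.2 tcp [ 0.5462 -0.0044  0.3148] yawy -5.1 gap 0.0513 gf 0.0 F [ 0.6 -0.  -1. ] q1 0.27 q7 -0.29
[0.705, 0.038, 0.31, -5.0] -> [ 5.6 15.4  0.5] turn -0.00 (alt 3.14)
[0.705, 0.038, 0.163, -5.0] -> [ 5.6 15.5 15.2] turn -0.00 (alt 3.14)
```

```bash
python3 -m handwheel '[[0.2,2,5,0,0],[0.2,4,10,0,0],[0.2,5.6,15.4,0,0],[0.2,5.6,15.4,0,0],[0.2,5.6,15.4,0,0],[0.2,5.6,15.4,4,0],[0.2,5.6,15.4,7,0],[0.2,5.6,15.4,7,0],[0.2,5.6,15.4,7,0]]'; python3 calc.py .705,.038,.163,-5
python3 - <<'E'
from h import *
C=grab()
print([(x[0],x[1].tolist()) for x in blobs(C["side"],"red",amin=60) if 170<x[1][0]<260 and 120<x[1][1]<240])
s=C["side"]["pixels"][110:230,150:260]
cv2.imwrite("pics/last.png",cv2.convertScaleAbs(cv2.resize(s,None,fx=4.5,fy=4.5,interpolation=2)[...,::-1],alpha=1.4))
E
```

```text
time_s: 30.38
tcp_pos: [0.7051, 0.038, 0.2482]
orientation: [[0.088, 0.996, 0.004], [0.996, -0.088, 0.0], [0.001, 0.004, -1.0]]
contact_force: [-0.3, -0.5, 1.1]
finger_gap: 0.0508
grasp_force: 0.0
t 30.4 tcp [0.7051 0.038  0.2482] yawy -5.0 gap 0.0508 gf 0.0 F [-0.3 -0.5  1.1] q1 0.11 q7 -0.36
[0.705, 0.038, 0.163, -5.0] -> [-0.  -0.   8.5] turn -0.00 (alt 3.14)
[(332, [199.8, 209.0])]
```

```bash
python3 -m handwheel '[[0.2,0,0,3,0],[0.2,0,0,6,0],[0.2,0,0,7.5,0],[0.2,0,0,8.4,0],[0.2,0,0,8.4,0]]';  python3 -m handwheel '[[-1,0,0,0,0],[-1,0,0,0,0],[-1,0,0,0,0],[-1,0,0,0,0],[-1,0,0,0,0],[-1,0,0,0,0]]' 50
```

```text
time_s: 31.1
tcp_pos: [0.705, 0.0383, 0.1617]
orientation: [[0.087, 0.996, 0.001], [0.996, -0.087, 0.0], [0.0, 0.001, -1.0]]
contact_force: [0.0, -1.1, -0.5]
finger_gap: 0.0515
grasp_force: 0.0
time_s: 31.85
tcp_pos: [0.7051, 0.0383, 0.1618]
orientation: [[0.087, 0.996, 0.001], [0.996, -0.087, 0.0], [0.0, 0.001, -1.0]]
contact_force: [0.8, -0.2, 2.3]
finger_gap: 0.0001
grasp_force: 1.1
```

Run:
```python
from h import *
C=grab()
c=C["side"]; print([(x[0],x[1].tolist()) for x in blobs(c,"red",amin=60) if 170<x[1][0]<260 and 120<x[1][1]<240])
s=c["pixels"][130:225,155:245]
b=cv2.resize(s,None,fx=5.5,fy=5.5,interpolation=2); b=cv2.convertScaleAbs(b[...,::-1],alpha=1.5)
t=C["top"]["pixels"][105:175,210:275]
a=cv2.convertScaleAbs(cv2.resize(t,None,fx=4.5,fy=4.5,interpolation=2)[...,::-1],alpha=1.5)
M=np.zeros((b.shape[0],800,3),np.uint8); M[:,:b.shape[1]]=b; M[:a.shape[0],500:500+a.shape[1]]=a
cv2.imwrite("pics/last.png",M)
p=arm.sense()["tcp_pos"]
for dz in(0,.019,.03): print(dz,((proj(c,np.array(p)+[0,0,dz])-[155,130])*5.5).round(0), ((proj(C["top"],np.array(p)+[0,0,dz])-[210,105])*4.5+[500,0]).round(0))
```

```text
[(325, [199.5, 209.3])]
0 [239. 308.] [634. 137.]
0.019 [236. 280.] [633. 127.]
0.03 [235. 263.] [632. 121.]
```

View pics/last.png

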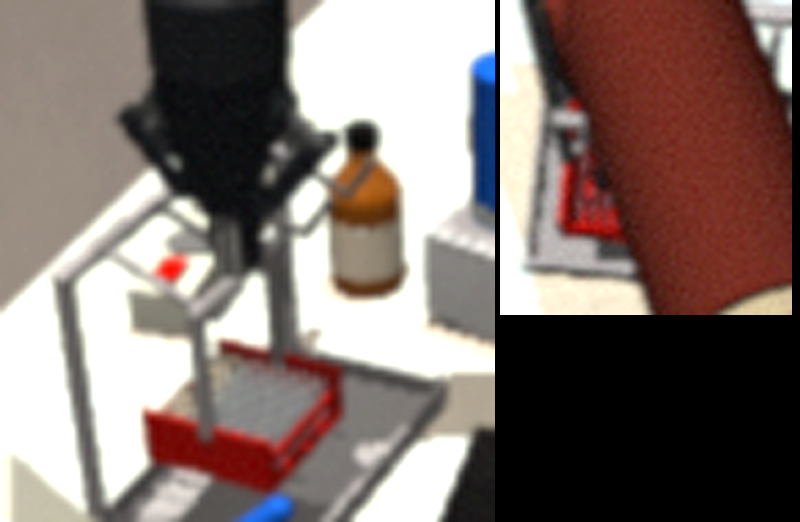

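```bash
python3 -m handwheel '[[-1,0,0,-2,0],[-1,0,0,-4,0],[0.2,0,0,-4,0],[0.2,0,0,-4,0],[0.2,0,0,-4,0],[0.2,0,0,-4,0],[0.2,0,0,-2,0],[0.2,0,0,0,0],[0.2,0,0,0.8,0],[0.2,0,0,0.8,0]]'; python3 -m handwheel '[[0.2,0,0,0.7,0],[0.2,0,0,0.7,0],[-1,0,0,0.7,0],[-1,0,0,0.7,0],[-1,0,0,0.7,0],[-1,0,0,0.7,0],[-1,0,0,0.7,0],[-1,0,0,0.7,0]]' 50;python3 - <<'E'
from h import *
C=grab()
c=C["side"]; print([(x[0],x[1].tolist()) for x in blobs(c,"red",amin=60) if 170<x[1][0]<260 and 120<x[1][1]<240])
E
```

```text
time_s: 33.2
tcp_pos: [0.7044, 0.0382, 0.1528]
orientation: [[0.087, 0.996, -0.001], [0.996, -0.087, 0.0], [-0.0, -0.001, -1.0]]
contact_force: [-1.2, 0.3, -0.3]
finger_gap: 0.0512
grasp_force: 0.0
time_s: 34.2
tcp_pos: [0.707, 0.0379, 0.1473]
orientation: [[0.087, 0.996, 0.005], [0.996, -0.088, 0.0], [0.001, 0.005, -1.0]]
contact_force: [5.5, -0.2, 0.6]
finger_gap: 0.008
grasp_force: 48.7
[(320, [199.4, 209.3]), (104, [191.9, 121.1])]
```

```bash
python3 -m handwheel '[[-1,0,0,-0.5,0],[-1,0,0,-1,0],[-1,0,0,-2,0],[-1,0,0,-3,0],[-1,0,0,-4.2,0],[-1,0,0,-4.2,0],[-1,0,0,-4.2,0]]' 60;python3 - <<'E'
from h import *
C=grab()
c=C["side"]; print([(x[0],x[1].tolist(),x[2]) for x in blobs(c,"red",amin=60) if 170<x[1][0]<260 and 120<x[1][1]<240])
E
```

```text
time_s: 35.17
tcp_pos: [0.7045, 0.0381, 0.1882]
orientation: [[0.087, 0.996, -0.001], [0.996, -0.087, -0.0], [-0.0, -0.001, -1.0]]
contact_force: [0.4, -0.2, -2.7]
finger_gap: 0.0076
grasp_force: 59.5
[(322, [198.8, 199.4], ((199.90464782714844, 198.1520538330078), (21.323354721069336, 36.185089111328125), 68.96248626708984))]
```

```bash
python3 -m handwheel '[[-1,0,-2,0,0],[-1,0,-4,0,0],[-1,0,-6,0,0],[-1,0,-8,0,0],[-1,0,-10,0,0],[-1,0,-12,0,0],[-1,0,-14,0,0],[-1,0,-14,0,0],[-1,0,-14,0,0]]'; python3 calc.py .482,.0115,.188,6 .482,.0115,.125,6
python3 - <<'E'
from h import *
C=grab()
for n in C: print([(x[0],x[1].tolist(),x[2]) for x in blobs(C[n],"red",amin=60) if 170<x[1][0]<300 and 120<x[1][1]<260])
E
```

```text
time_s: 36.4
tcp_pos: [0.5663, 0.0501, 0.1884]
orientation: [[0.087, 0.996, 0.001], [0.996, -0.087, 0.0], [0.0, 0.001, -1.0]]
contact_force: [0.1, 1.1, -0.7]
finger_gap: 0.0077
grasp_force: 59.5
t 36.4 tcp [0.5663 0.0501 0.1884] yawy -5.0 gap 0.0077 gf 59.5 F [ 0.1  1.1 -0.7] q1 0.15 q7 -0.46
[0.482, 0.0115, 0.188, 6.0] -> [-4.6 -8.1  0. ] turn -0.19 (alt 2.95)
[0.482, 0.0115, 0.125, 6.0] -> [-4.6 -8.1  6.3] turn -0.19 (alt 2.95)
[(353, [239.0, 209.1], ((238.11766052246094, 204.0294189453125), (33.22737503051758, 26.193845748901367), 14.03624439239502))]
[(5215, [239.9, 186.8], ((239.54087829589844, 189.48410034179688), (124.65296173095703, 51.8089599609375), 68.78202819824219))]
```

```bash
python3 -m handwheel '[[-1,-1.5,-3,0,-0.06],[-1,-3,-6,0,-0.12],[-1,-4.6,-8.1,0,-0.19],[-1,-4.6,-8.1,0,-0.19],[-1,-4.6,-8.1,2,-0.19],[-1,-4.6,-8.1,4,-0.19],[-1,-4.6,-8.1,5.5,-0.19],[-1,-4.6,-8.1,6.3,-0.19],[-1,-4.6,-8.1,6.3,-0.19]]'; python3 -m handwheel '[[-1,0,0,0.3,0],[-1,0,0,0.6,0],[-1,0,0,0.6,0]]'
```

```text
time_s: 37.62
tcp_pos: [0.4807, 0.0118, 0.125]
orientation: [[-0.103, 0.995, -0.001], [0.995, 0.103, 0.0], [0.0, -0.0, -1.0]]
contact_force: [0.5, 1.0, -2.2]
finger_gap: 0.0073
grasp_force: 59.5
time_s: 38.0
tcp_pos: [0.4805, 0.0115, 0.1194]
orientation: [[-0.103, 0.995, 0.0], [0.995, 0.103, -0.0], [-0.0, 0.0, -1.0]]
contact_force: [-0.2, 0.1, -1.4]
finger_gap: 0.0078
grasp_force: 59.5
```

```bash
python3 -m handwheel '[[-1,0,0,0.4,0],[-1,0,0,0.4,0]]'; python3 -m handwheel '[[-1,0,0,0.4,0],[-1,0,0,0.4,0]]';  python3 -m handwheel '[[-1,0,0,0.3,0],[-1,0,0,0.3,0]]'
```

```text
time_s: 38.25
tcp_pos: [0.4827, 0.0117, 0.1171]
orientation: [[-0.103, 0.995, 0.005], [0.995, 0.103, -0.0], [-0.001, 0.005, -1.0]]
contact_force: [0.8, -1.3, 7.9]
finger_gap: 0.0076
grasp_force: 60.6
time_s: 38.5
tcp_pos: [0.4828, 0.0116, 0.1169]
orientation: [[-0.103, 0.995, 0.007], [0.995, 0.103, -0.003], [-0.004, 0.006, -1.0]]
contact_force: [-7.5, -2.4, 36.9]
finger_gap: 0.0071
grasp_force: 63.6
time_s: 38.75
tcp_pos: [0.483, 0.0115, 0.1167]
orientation: [[-0.103, 0.995, 0.008], [0.995, 0.103, -0.005], [-0.006, 0.007, -1.0]]
contact_force: [-14.8, -3.6, 58.0]
finger_gap: 0.0076
grasp_force: 66.0
```

```bash
python3 -m handwheel '[[-1,0,0,-0.5,0],[-1,0,0,-0.9,0],[0,0,0,-0.9,0],[0,0,0,-0.9,0],[0,0,0,-0.9,0],[0,0,0,-0.9,0],[0,0,0,-5,0],[0,0,0,-10,0],[0,0,0,-15,0],[0,0,0,-16,0]]'; python3 -m handwheel '[[-1,0,6,0,0],[-1,0,10,0,0],[-1,0,10,0,0]]'
python3 - <<'E'
from h import *
C=grab()
c=C["side"]
b=[x for x in blobs(c,"red",amin=60) if 200<x[1][0]<300 and 180<x[1][1]<260 and x[1][0]<290]; print([(x[0],x[1].tolist(),x[2]) for x in b])
p=plane(c,b[0][1],.06); print(p)
R6=np.array([[np.cos(.105),-np.sin(.105)],[np.sin(.105),np.cos(.105)]])
for dx,dy in((.042,.044),(.042,-.044),(-.042,-.044),(-.042,.044)):
    q=R6@[dx,dy]+[.482,.0115]; print(proj(c,[*q,.045]).round(1))
h=cv2.convexHull(b[0][3])[:,0]; print(cv2.approxPolyDP(h,1.5,True)[:,0].tolist())
print(proj(C["top"],[.482,.0115,.06]),[(x[0],x[1].tolist(),x[2]) for x in blobs(C["top"],"red",amin=60)][:6])
for n in C:
  for col in("green","blue"): print(n,col,[(x[0],x[1].tolist(),x[2][2]) for x in blobs(C[n],col)[:4]])
E
python3 calc.py .45,-.2,.28,-17
```

```text
time_s: 40.0
tcp_pos: [0.4825, 0.0122, 0.2716]
orientation: [[-0.103, 0.995, 0.007], [0.995, 0.103, 0.0], [-0.0, 0.007, -1.0]]
contact_force: [0.6, -0.0, -0.9]
finger_gap: 0.0426
grasp_force: 0.0
time_s: 40.38
tcp_pos: [0.5812, 0.022, 0.2658]
orientation: [[-0.103, 0.995, -0.003], [0.995, 0.103, 0.001], [0.001, -0.003, -1.0]]
contact_force: [-0.9, 0.2, -0.2]
finger_gap: -0.0001
grasp_force: 0.0
[(378, [267.3, 224.2], ((267.2629699707031, 220.54043579101562), (29.72718048095703, 25.469579696655273), 8.746162414550781))]
[0.47801691 0.03368625 0.06      ]
[252.5 230.3]
[257.4 214.3]
[282.1 217.3]
[278.8 233.7]
[[281.0, 210.0], [283.0, 216.0], [278.0, 234.0], [253.0, 231.0], [252.0, 222.0], [258.0, 207.0]]
[250.09618405 224.63877296] [(7784, [257.2, 182.6], ((250.88650512695312, 183.64016723632812), (158.70579528808594, 69.42475128173828), 71.27420806884766)), (4670, [323.3, 350.2], ((322.9734802246094, 352.0690002441406), (81.11949157714844, 74.13230895996094), 71.22196960449219)), (2630, [294.5, 286.0], ((294.70001220703125, 286.6000061035156), (55.3398551940918, 54.07494354248047), 7
[... 247 characters left out ...]
5), (359, [286.9, 148.4], 90.0), (206, [300.9, 298.8], 20.556045532226562)]
side blue [(3196, [64.3, 290.5], 22.340646743774414), (388, [247.8, 153.0], 90.0), (276, [198.3, 296.7], 59.85861587524414), (213, [194.1, 261.1], 50.59933853149414)]
top green [(695, [136.8, 279.0], 12.528807640075684), (452, [391.4, 212.2], 90.0), (307, [156.3, 282.5], 11.888657569885254)]
top blue [(2418, [107.7, 82.5], 74.47589111328125), (566, [357.1, 161.1], 45.0), (163, [82.9, 203.2], 84.5596694946289), (156, [121.6, 182.3], 75.96376037597656)]
t 40.5 tcp [0.5789 0.0219 0.2667] yawy 5.9 gap -0.0003 gf 0.0 F [ 0.8 -0.1  0.5] q1 0.25 q7 -0.21
[0.45, -0.2, 0.28, -17.0] -> [-20.7 -15.1  -1.3] turn 0.40 (alt -2.74)
```

```bash
python3 calc.py .442,-.205,.267,73 .442,-.205,.14,73
python3 - <<'E'
from h import *
C=grab()
b=[x for x in blobs(C["side"],"red",amin=20,smin=150) if 275<x[1][0]<295 and 155<x[1][1]<175]
print([(x[0],x[1]) for x in b], proj(C["side"],[.485,-.218,.15]))
E
```

```text
t 40.5 tcp [0.5789 0.0219 0.2667] yawy 5.9 gap -0.0003 gf 0.0 F [ 0.8 -0.1  0.5] q1 0.25 q7 -0.21
[0.442, -0.205, 0.267, 73.0] -> [-21.2 -16.    0. ] turn -1.17 (alt 1.97)
[0.442, -0.205, 0.14, 73.0] -> [-21.2 -15.9  12.7] turn -1.17 (alt 1.97)
[(34, array([283.3, 163.4]))] [284.01926682 163.51310121]
```

```bash
python3 -m handwheel '[[-1,-3,-4,0,-0.17],[-1,-6,-8,0,-0.34],[-1,-10,-11,0,-0.51],[-1,-14,-14,0,-0.68],[-1,-18,-16,0,-0.85],[-1,-21.2,-16,0,-1.02],[-1,-21.2,-16,0,-1.17],[-1,-21.2,-16,0,-1.17],[-1,-21.2,-16,5,-1.17],[-1,-21.2,-16,5,-1.17]]'>/dev/null; python3 -m handwheel '[[-1,0,0,0,0]]' >/dev/null; python3 calc.py .442,-.205,.14,73 .515,-.2272,.14,73
```

```text
t 42.0 tcp [ 0.4435 -0.205   0.2197] yawy 72.9 gap 0.0000 gf 0.0 F [ 1.3  0.8 -0. ] q1 0.93 q7 1.28
[0.442, -0.205, 0.14, 73.0] -> [ 0.2 -0.   8. ] turn -0.00 (alt 3.14)
[0.515, -0.2272, 0.14, 73.0] -> [-7.5 -0.   8. ] turn -0.00 (alt 3.14)
```

```bash
python3 -m handwheel '[[-1,0.2,0,4,0],[-1,0.2,0,8,0],[-1,0.2,0,8.8,0],[-1,0.2,0,8.8,0],[-1,-1.5,0,8.8,0],[-1,-3,0,8.8,0],[-1,-4.5,0,8.8,0],[-1,-5.5,0,8.8,0],[-1,-6.5,0,8.8,0],[-1,-6.5,0,8.8,0]]'
python3 - <<'E'
from h import *
C=grab()
print([(x[0],x[1]) for x in blobs(C["side"],"red",amin=10,smin=150) if 250<x[1][0]<300 and 140<x[1][1]<180])
u=np.array([.956,-.292,0])
for k in(0,.04,.053): print(proj(C["side"],np.array([.485,-.218,.15])+k*u))
E
```

```text
time_s: 43.2
tcp_pos: [0.5159, -0.2271, 0.1402]
orientation: [[-0.955, 0.294, 0.026], [0.294, 0.956, -0.008], [-0.027, -0.001, -1.0]]
contact_force: [2.0, -2.2, 22.4]
finger_gap: -0.0002
grasp_force: 11.2
[(23, array([274.6, 160. ]))]
[284.01926682 163.51310121]
[274.54216541 160.58098779]
[271.51934281 159.64575893]
```

```bash
python3 -m handwheel '[[-1,0,0,-1,0],[-1,0,0,-1.2,0],[-1,-0.8,0,-1.2,0],[-1,-1.6,0,-1.2,0],[-1,-1.9,0,-1.2,0],[-1,-1.9,0,-1.2,0]]'
python3 - <<'E'
from h import *
C=grab()
print([(x[0],x[1]) for x in blobs(C["side"],"red",amin=10,smin=150) if 250<x[1][0]<300 and 140<x[1][1]<180])
E
```

```text
time_s: 44.05
tcp_pos: [0.523, -0.2299, 0.1418]
orientation: [[-0.956, 0.293, -0.001], [0.293, 0.956, 0.001], [0.001, 0.0, -1.0]]
contact_force: [0.8, -0.1, -1.5]
finger_gap: -0.0004
grasp_force: 0.0
[(25, array([275.4, 159.9]))]
```

```bash
python3 -m handwheel '[[-1,0,0,-3,0],[-1,0,0,-7,0],[-1,1,0,-10,0],[-1,1,0,-10,0]]'
python3 - <<'E'
from h import *
C=grab()
print([(x[0],x[1]) for x in blobs(C["side"],"red",amin=10,smin=150) if 250<x[1][0]<300 and 140<x[1][1]<180])
print([(x[0],x[1]) for x in blobs(C["top"],"red",amin=10,smin=150) if 320<x[1][0]<370 and 180<x[1][1]<240])
c=C["side"]
print([(x[0],x[1].tolist(),x[2][2]) for x in blobs(c,"green")[:3]],[(x[0],x[1].tolist(),x[2][2]) for x in blobs(c,"blue")[:3]])
print([(x[0],x[1].tolist(),x[2]) for x in blobs(c,"red",amin=60) if 200<x[1][0]<290 and 180<x[1][1]<260])
E
```

```text
time_s: 44.65
tcp_pos: [0.5144, -0.227, 0.2448]
orientation: [[-0.956, 0.293, 0.005], [0.293, 0.956, -0.002], [-0.005, -0.001, -1.0]]
contact_force: [0.7, 0.1, -0.0]
finger_gap: -0.0003
grasp_force: 0.0
[(31, array([275.2, 159.6]))]
[(69, array([342.3, 206.8]))]
[(954, [292.2, 317.4], 23.198591232299805), (205, [300.8, 298.7], 20.556045532226562), (80, [287.4, 139.2], 90.0)] [(3182, [64.2, 290.5], 21.399812698364258), (389, [247.7, 153.1], 90.0), (277, [198.3, 296.8], 59.85861587524414)]
[(382, [267.6, 224.2], ((267.3692626953125, 220.5461883544922), (30.140439987182617, 25.303083419799805), 7.125016689300537))]
```

```bash
python3 - <<'E'
from h import *
C=grab(); print(tri(C,(275.2,159.6),(342.3,206.8)), tri(C,(283.3,163.4),(338.8,219.4)))
E
python3 calc.py .479,-.216,.245 .472,-.214,.125
```

```text
(array([ 0.51889767, -0.22543364,  0.15657164]), np.float64(0.0022407558821350253)) (array([ 0.48670392, -0.2166167 ,  0.1507432 ]), np.float64(0.0013878486848258155))
t 44.9 tcp [ 0.5125 -0.2273  0.2409] yawy 72.9 gap 0.0002 gf 0.0 F [-0.5  0.2  0.1] q1 0.84 q7 1.29
[0.479, -0.216, 0.245] -> [ 3.5  0.1 -0.4] turn 0.00 (alt 0.00)
[0.472, -0.214, 0.125] -> [ 4.2  0.1 11.6] turn 0.00 (alt 0.00)
```

```bash
python3 -m handwheel '[[-1,4,0,0,0],[-1,4.2,0,5,0],[-1,4.2,0,9,0],[-1,4.2,0,10.6,0],[-1,4.2,0,10.6,0],[-1,4.2,0,10.6,0]]'
```

```text
time_s: 45.6
tcp_pos: [0.4746, -0.2149, 0.1375]
orientation: [[-0.956, 0.293, 0.003], [0.293, 0.956, -0.0], [-0.003, 0.0, -1.0]]
contact_force: [-0.6, 1.1, -0.5]
finger_gap: -0.0
grasp_force: 0.0
```

```bash
python3 -m handwheel '[[-1,-1,0,0,0],[-1,-2,0,0,0],[-1,-3,0,0,0],[-1,-3,0,0,0]]';python3 -m handwheel '[[-1,-0.5,0,0,0],[-1,-1,0,0,0],[-1,-1.5,0,0,0],[-1,-1.5,0,0,0]]'
python3 - <<'E'
from h import *
C=grab()
print([(x[0],x[1]) for x in blobs(C["side"],"red",amin=10,smin=150) if 250<x[1][0]<300 and 140<x[1][1]<180])
E
```

```text
time_s: 46.1
tcp_pos: [0.503, -0.2238, 0.1364]
orientation: [[-0.956, 0.294, 0.001], [0.294, 0.956, 0.0], [-0.001, 0.0, -1.0]]
contact_force: [0.5, 0.8, -0.6]
finger_gap: 0.0002
grasp_force: 0.0
time_s: 46.6
tcp_pos: [0.517, -0.2282, 0.1364]
orientation: [[-0.956, 0.293, 0.001], [0.293, 0.956, -0.0], [-0.001, 0.0, -1.0]]
contact_force: [0.3, -0.6, -0.1]
finger_gap: -0.0003
grasp_force: 0.0
[(26, array([272.2, 159.8]))]
```

```bash
python3 -m handwheel '[[-1,-0.5,0,0,0],[-1,-1,0,0,0],[-1,-1,0,0,0]]'
python3 - <<'E'
from h import *
C=grab()
print([(x[0],x[1]) for x in blobs(C["side"],"red",amin=10,smin=150) if 250<x[1][0]<300 and 140<x[1][1]<180])
E
```

```text
time_s: 47.08
tcp_pos: [0.5267, -0.2312, 0.1364]
orientation: [[-0.956, 0.293, 0.001], [0.293, 0.956, -0.0], [-0.001, 0.0, -1.0]]
contact_force: [-0.5, -0.5, 0.2]
finger_gap: -0.0
grasp_force: 0.2
[(26, array([271.3, 159.9]))]
```

```bash
python3 -m handwheel '[[-1,-0.5,0,0,0],[-1,-0.7,0,0,0],[-1,-0.7,0,0,0]]';  python3 -m handwheel '[[-1,3,0,0,0],[-1,6,0,0,0],[-1,7,0,-4,0],[-1,9,0,-9,0],[-1,9,0,-14,0],[-1,9,0,-14,0]]'
python3 - <<'E'
from h import *
C=grab()
s=[x for x in blobs(C["side"],"red",amin=10,smin=150) if 250<x[1][0]<300 and 140<x[1][1]<180]
t=[x for x in blobs(C["top"],"red",amin=10,smin=150) if 320<x[1][0]<370 and 180<x[1][1]<240]
print([(x[0],x[1]) for x in s+t]); p=tri(C,s[0][1],t[0][1]) if t else None; print(p)
if t: print("travel",np.linalg.norm(p[0][:2]-[.4867,-.2166]))
E
```

```text
time_s: 47.55
tcp_pos: [0.5329, -0.2332, 0.1364]
orientation: [[-0.956, 0.293, 0.001], [0.293, 0.956, -0.0], [-0.001, 0.0, -1.0]]
contact_force: [0.7, -1.0, 0.3]
finger_gap: 0.0003
grasp_force: 0.2
time_s: 48.3
tcp_pos: [0.4491, -0.2068, 0.2804]
orientation: [[-0.956, 0.294, 0.009], [0.293, 0.956, -0.004], [-0.009, -0.001, -1.0]]
contact_force: [0.7, 0.1, -0.8]
finger_gap: -0.0
grasp_force: 0.0
[(27, array([271.3, 159.4])), (70, array([343.6, 201. ]))]
(array([ 0.53458167, -0.22997878,  0.15265572]), np.float64(0.002260357500311292))
travel 0.049715653574127695
```

```bash
python3 -m handwheel '[[-1,0,0,0,0],[-1,0,0,0,0],[-1,0,0,0,0],[-1,0,0,0,0],[-1,0,0,0,0],[-1,0,0,0,0],[-1,0,0,0,0],[-1,0,0,0,0]]' >/dev/null
python3 - <<'E'
from h import *
C=grab()
for n in C:
  for col in("green","blue","red"): print(n,col,[(x[0],x[1].tolist(),[np.round(v,1).tolist() for v in x[2][1:]]) for x in blobs(C[n],col,smin=90,vmin=25,amin=25) if x[1][0]>180 and x[1][1]<270 and x[0]<1500])
E
```

```text
side green [(401, [286.6, 149.7], [[28.0, 14.0], 90.0])]
side blue [(400, [247.7, 153.1], [[29.0, 14.0], 90.0]), (231, [194.2, 261.1], [[10.0, 40.2], 50.0]), (185, [190.8, 232.2], [[8.6, 36.4], 50.2])]
side red [(452, [267.4, 223.8], [[30.6, 26.0], 7.4]), (258, [304.2, 211.7], [[14.0, 22.0], 90.0]), (42, [332.7, 165.8], [[6.0, 6.0], 90.0]), (40, [271.0, 159.4], [[6.7, 5.8], 26.6])]
top green []
top blue [(637, [356.9, 161.8], [[23.9, 32.4], 33.7])]
top red [(647, [250.2, 233.0], [[18.6, 35.7], 84.3]), (618, [299.7, 261.3], [[23.9, 30.3], 6.7]), (375, [248.3, 213.8], [[11.2, 35.6], 84.5]), (85, [343.5, 201.2], [[9.9, 9.2], 45.0]), (68, [314.5, 95.0], [[6.0, 9.0], 90.0]), (38, [351.9, 221.6], [[18.9, 3.3], 75.1])]
```

```bash
python3 -c "
from station import arm
print(arm.finish_job())"
```

```text
the job is handed in; nothing more can be done
None
```

Job handed in, with no verdict shown: in the last camera check the blue and green jars stood upside down over dryer pegs 0 and 3, the red rack stood centred on the warmer, and the switch read about 0.93 rad (on).

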